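Put the joining plates away in the parts drawer

TASK

Put the loose aluminium joining plates away: first pull the drawer of the small grey chest wide open by its handle, then lay every plate that is on the black step flat in the drawer, and when all are in, push the drawer fully shut. The plates are too thin to pick up where they lie, so slide each one out over the open front edge of the step and lift it by its overhanging end; do not lift any off the middle of the step. Leave the carton, the tape roll and the screwdriver where they are.

Things in the scene. Friction and masses are not known exactly. Their poses are not given: they have to be found in the camera images.
- step: fixed black plastic display step, a board 240 mm deep (its x), 360 mm wide (its y) and 18 mm thick whose top is 70 mm above the table, standing on two side panels; open at the front edge (its -x side, facing the robot), with lips 8 mm thick and 12 mm high along both sides and the back. Origin at table level under the middle of its back edge; the front edge is at x = -240 mm. Stands to the left or to the right of the chest
- step_front (a point): middle of the step's open front edge, on the board's top surface; axes as the step (x points inward from the edge, y along it). A plate can be dragged along the board by pressing on its top with closed fingertips (some 6 to 15 N)
- chest: fixed grey chest with one drawer, 260 mm deep (its x), 240 mm wide (its y), 85 mm high, front towards the robot (its -x); origin at the centre of its underside on the table
- chest_drawer0 (a joint): drawer opening in m: 0 fully shut, grows as it is pulled out along the chest's -x, stop at about 0.18; slides with about 1 N of friction and stays where left. Starts shut or up to 30 mm open
- chest_drawer0_handle (a point): middle of the drawer's steel bar handle: a horizontal bar about 10 mm thick along the chest's y, 120 mm long, 35 mm out from the drawer's front face and about 47 mm above the table; moves with the drawer
- drawer_floor (a point): centre of the drawer's inner floor, on its upper surface, about 22 mm above the table; axes as the chest; moves with the drawer. Inside the drawer is 215 mm along x (from -107 to +107), 198 mm along y (hence a plate fits crosswise), with walls about 41 mm high and a 15 mm thick front panel beyond the wall at -x. With the drawer open by q the chest's top covers the part of it beyond x = q - 113 mm
- plate0: a flat aluminium joining plate, 140 x 40 mm and 4 mm thick, about 60 g, with eight small dark screw holes marked on its top; origin at the centre of its underside, x along its 140 mm length, y across its 40 mm width, z up as it lies. May be absent. At the start it lies loose on the black step, roughly at right angles to the step's open front edge (within about 10 degrees), its near end some 25 to 80 mm back from that edge
- plate1: another such plate, the same in all respects as plate0; may be absent
- plate2: another such plate, the same in all respects as plate0; may be absent
- plate3: another such plate, the same in all respects as plate0; may be absent
- carton: bystander: closed cardboard carton 60 x 100 x 50 mm on the chest's top; origin at the centre of its underside
- tape: bystander: black tape roll 90 mm across, 19 mm high, lying flat on the table out to one side; origin at the centre of its underside
- driver: bystander: screwdriver 180 mm long lying on the table out to the other side; origin near its middle on the underside
Things that resemble listed ones, but are neither listed nor needed, are in the scene too. Leave any green or turquoise look-alike of the plate3 alone. Leave any yellow look-alike of the plate0 alone.

How it is judged:
By the outcome, as a careful person would: the job done as asked, in the order asked, and still so for the second after the job is handed in, with the robot touching nothing.
Of plate0, plate1, plate2, plate3 only 2 to 4 are there at a start; the rules pass over those that are not, and their reading is None.
At some moment in a run one of plate0, plate1, plate2, plate3 may be knocked a few centimetres aside while the robot is not near it.
It also fails if it takes over 210 s, if anything falls off the work surface, if the arm or the gripper's body presses on something with over 40 N, if the wrist force passes 120 N, or if a joint passes its speed limit or range.

ROBOT

A 7-joint arm with a two-finger parallel gripper is mounted at the origin on the work surface. World frame = base frame: x ahead of the robot, y to its left, z up, the work surface at z = 0. Lengths are in m, angles in rad, forces in N, time in s.
With the tool pointing down it reaches from about 0.425 to 0.925 m from the base axis. Payload 6.8 kg.
Tool frame: the origin (TCP) lies midway between the tips of the shut fingers; the grasp point (between the pads) lies 19 mm behind it; z points along the fingers, y is the line along which they close (so a half turn about z gives the same grasp; the last joint's range is limited). The gripper opens to 85 mm and grips with 20 to 120 N. Pads are 22 mm wide; open, the fingers measure 114 mm over their backs; the gripper's body (76 mm by 85 mm) begins 54 mm behind the grasp point. The pads swing forward as they close: fully open they stand 13 mm farther back than shut.
Start: joints at [1.046, 0.477, 0.022, 1.555, -0.011, 1.109, -0.083], TCP at [0.273, -0.617, 0.231] pointing down, gripper open.
Joint ranges: [-2.96, 2.96], [-0.34, 2.1], [-1.41, 1.46], [0.24, 2.44], [-1.37, 4.51], [0.17, 1.92], [-2.96, 2.96]. Speed limits (rad/s): [2.39, 2.39, 3.14, 3.14, 3.14, 3.14, 3.14].

INTERFACE

Orientations are given as a rotation vector (axis times angle).
In Python, from bench import get_obs, grab_frame, camera_params, r gives the robot as it stands.
- The arm moves only by the shell command python3 -m jog 'ROWS' [FORCE]. ROWS is JSON, a list of rows, each an object of numbers: "rx", "ry", "rz": the turn, a rotation vector about the world's x, y, z scaled (see below); "x", "y", "z": the shift along the world's x, y, z scaled (see below); "jaw": the opening, from -1 (shut) to 1 (fully open). In form: [{"rx": .., "ry": .., "rz": .., "x": .., "y": .., "z": .., "jaw": ..}, ...]. A call has 1 to 8 rows; each row shifts and turns the commanded pose from where the row before left it; what a row does not reach is not made up. The controller multiplies each number of a shift by 60 mm and each number of a turn by 10 degrees. A row lasts 1/8 s, in which the tool goes at most 62.5 mm and 10.7 degrees, less where a joint would pass 70% of its speed; a pose out of reach is approached as far as the arm can. A call with a number of a shift or a turn outside -1 to 1 is refused whole. A call with a gripper value outside its range is refused whole. The fingers move at their own pace and stop on an object; FORCE is the grip in N (left out, the last holds). Time passes only in rows, so rows that do not move let the fingers close. It gives the time, the measured TCP pose, the force, the opening and the grip force at its end, in the units of the state.
- get_obs(): the state, without advancing time (a new reading comes with each control period).
- grab_frame(name): name is "scene" or "top" or "wrist"; returns the picture (480x640x3 uint8, red, green, blue); there is no depth.
- camera_params(name): a dict with "fx", "fy", "cx", "cy" (pixels), "R" (3x3) and "t" (3): a world point X has camera coordinates R X + t. Camera axes: x right, y down, z forward; pixel columns grow to the right and rows downward; lengths in m; the calibration is good to about 2 mm. A picture is of the moment at which its call begins: read the wrist's pose just before it. camera_params takes no time and is no camera call; for the wrist camera it gives the pose at the moment of the call.
- r.hand_in(): hands the job in; it is judged then, once.
The state is a dict: "clock": time; "joints": joint angles; "qvel": joint speeds; "tau": joint torques, N m; "tcp_pos": TCP position; "orientation": TCP orientation; "contact_force": force on the tool from outside, world axes, zero at the start; "moment": the same for the moment, N m; "grip_width": finger opening in m; "gripper_force": force on a finger pad.
Only numpy, scipy, OpenCV 4.12 (cv2) and the standard library are available. Lean on these libraries where they do the work, as an engineer would, in place of code of your own. Each camera call takes 0.05 s, during which the arm holds its last target. There are 200 camera calls.

## Working session

There is one attempt and no reset: what is moved stays moved. The work goes in short steps, Python scripts to look and compute and a shell command to move; the robot and the scene stay as the last step left them, time stands still between calls to the robot, and variables do not carry over. Pictures are saved under pics/ and viewed, at most 14 in all, crops included, and the job is handed in when it is done.

```bash
mkdir -p pics; ls; cat > h.py <<'E'
import numpy as np, cv2
from bench import get_obs, grab_frame, camera_params, r
from scipy.spatial.transform import Rotation as Ro
def snap(n,f):
    p=camera_params(n); im=grab_frame(n); cv2.imwrite('pics/'+f,im[:,:,::-1]); np.savez('pics/'+f+'.npz',im=im,**p); return im,p
def load(f):
    d=np.load('pics/'+f+'.npz'); return d['im'],d
def ray(p,u,v,z):
    R=np.array(p['R']);t=np.array(p['t']); c=-R.T@t
    d=R.T@np.array([(u-p['cx'])/p['fx'],(v-p['cy'])/p['fy'],1]); return c+d*(z-c[2])/d[2]
def proj(p,X):
    q=np.array(p['R'])@np.array(X)+np.array(p['t']); return p['fx']*q[0]/q[2]+p['cx'],p['fy']*q[1]/q[2]+p['cy']
E
python3 - <<'E'
from h import *
snap('top','top0.png');snap('scene','scene0.png')
o=get_obs();print(o)
p=camera_params('top');print(-np.array(p['R']).T@p['t'],p['fx'])
E
```

```text
pics
{'clock': 0.1, 'joints': array([ 1.04590506,  0.47771313,  0.02235086,  1.55635436, -0.01150687,
        1.10929437, -0.08310181]), 'qvel': array([-2.41774662e-04, -2.96955149e-04, -2.59854454e-04, -3.04630607e-03,
        1.67862371e-03, -3.72579563e-05,  6.54319403e-04]), 'tau': array([ 4.26997896e-03, -5.97760034e+01,  1.61333151e+00, -2.81952614e+01,
        1.28334883e-02,  4.99597445e-03, -3.17262368e-05]), 'tcp_pos': array([ 0.27303004, -0.61673247,  0.23042523]), 'orientation': array([-3.07207573e+00, -6.49651430e-01,  7.11059548e-04]), 'contact_force': array([-0.51113572, -0.59707736, -0.29218231]), 'moment': array([ 0.01652235,  0.01329678, -0.00948361]), 'gripper_force': 0.0, 'grip_width': 0.08543509393564232}
[ 0.49263196 -0.02258071  1.53342982] 573.2398006103837
```

View pics/top0.png

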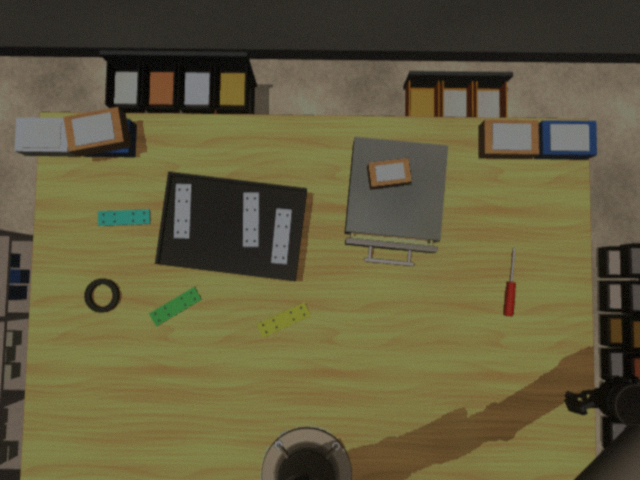

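View pics/scene0.png

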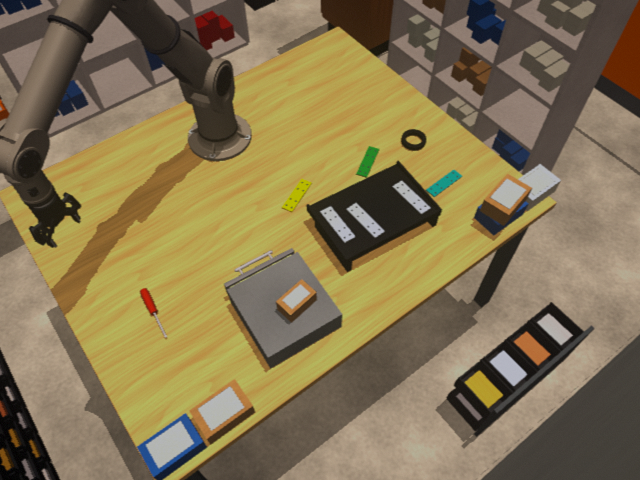

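The top view shows three plates on the step, at about (182,210), (251,220) and (282,236). The chest is to the right, with its handle bar at about (388,263). The green, turquoise and yellow look-alikes lie on the table.

```bash
cat >> h.py <<'E'
def plates(im,p,z=0.074,box=(160,170,310,285)):
    x0,y0,x1,y1=box
    hsv=cv2.cvtColor(im,cv2.COLOR_RGB2HSV); m=((hsv[...,1]<60)&(hsv[...,2]>110)).astype(np.uint8)*255
    k=np.zeros_like(m);k[y0:y1,x0:x1]=m[y0:y1,x0:x1]
    k=cv2.morphologyEx(k,cv2.MORPH_CLOSE,np.ones((5,5)))
    out=[]
    for c in cv2.findContours(k,cv2.RETR_EXTERNAL,cv2.CHAIN_APPROX_NONE)[0]:
        if cv2.contourArea(c)<250: continue
        w=np.array([ray(p,u,v,z)[:2] for u,v in c[:,0]],np.float32)
        (cx,cy),(a,b),an=cv2.minAreaRect(w*1000)
        pts=cv2.boxPoints(((cx,cy),(a,b),an)); e=pts[1]-pts[0]; f=pts[2]-pts[1]
        L=e if np.hypot(*e)>np.hypot(*f) else f
        yaw=np.degrees(np.arctan2(L[1],L[0])); yaw=(yaw+90)%180-90
        out.append((round(cx),round(cy),round(yaw,1),round(max(a,b)),round(min(a,b))))
    return out
E
python3 - <<'E'
from h import *
im,p=load('top0.png')
print('plates',plates(im,p))
g=cv2.cvtColor(im,cv2.COLOR_RGB2HSV)
def rect(m,z,box):
    x0,y0,x1,y1=box;k=np.zeros(m.shape,np.uint8);k[y0:y1,x0:x1]=m[y0:y1,x0:x1]*255
    k=cv2.morphologyEx(k,cv2.MORPH_CLOSE,np.ones((9,9)))
    c=max(cv2.findContours(k,0,1)[0],key=cv2.contourArea)
    b=cv2.boxPoints(cv2.minAreaRect(c)); print(b.round().tolist()); w=np.array([ray(p,u,v,z)[:2] for u,v in b]);print((w*1000).round());return w
print('step');rect((g[...,2]<70)|((g[...,1]<60)&(g[...,2]>110)),.076,(140,160,315,290))
print('chest');rect(g[...,1]<70,.085,(335,130,460,240))
print('handle');rect((g[...,1]<75),.047,(355,255,425,270))
cv2.imwrite('pics/c.png',cv2.resize(im[225:275,335:455,::-1],None,fx=6,fy=6,interpolation=cv2.INTER_CUBIC))
E
```

```text
plates [(611, 74, np.float32(-4.5), 136, 38), (653, 154, np.float32(1.3), 134, 36), (672, 330, np.float32(-0.5), 135, 38)]
step
[[155.0, 263.0], [166.0, 171.0], [307.0, 188.0], [296.0, 281.0]]
[[535. 395.]
 [775. 374.]
 [734.   9.]
 [497.  34.]]
chest
[[344.0, 239.0], [353.0, 136.0], [448.0, 145.0], [439.0, 247.0]]
[[ 605.  -87.]
 [ 869. -107.]
 [ 851. -350.]
 [ 587. -327.]]
handle
[[364.0, 255.0], [413.0, 255.0], [413.0, 265.0], [364.0, 265.0]]
[[ 566. -141.]
 [ 568. -267.]
 [ 543. -267.]
 [ 541. -141.]]
```

View pics/c.png

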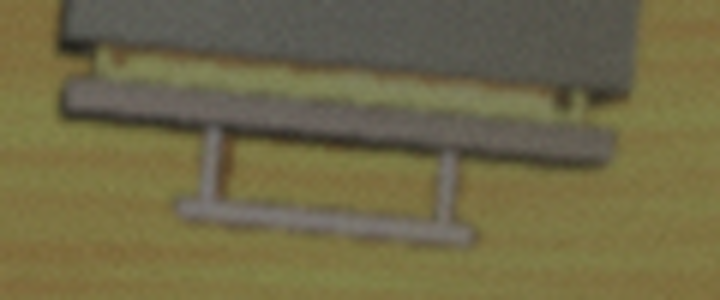

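The close-up shows the drawer already slightly open. The handle bar ends are at image pixels (365,259.5) and (413.8,264.3).

```bash
cat >> h.py <<'E'
def pose():
    o=get_obs(); R=Ro.from_rotvec(o['orientation']).as_matrix(); y=R[:2,1]
    return o['tcp_pos'],(np.degrees(np.arctan2(y[1],y[0])))%180,R[:,2],o
def delta(x,y,z,yaw):
    "target mm, yaw of finger-closing line deg mod 180"
    t,a,zz,o=pose(); d=(np.array([x,y,z])-t*1000)/60; w=(yaw-a+90)%180-90
    print('units xyz',d.round(2),'rz',round(w/10,2),'alt',round((w-180*np.sign(w))/10,2),'j7',o['joints'][6].round(2),'down',zz.round(3))
E
python3 - <<'E'
from h import *
im,p=load('top0.png')
a,b=ray(p,365,259.5,.047),ray(p,413.8,264.3,.047);print(a,b,(a+b)/2,np.hypot(*(a-b)[:2]),np.degrees(np.arctan2(*(a-b)[[1,0]])))
m=(a+b)/2*1000
print(pose()[:3]); delta(m[0],m[1],120,-5+0)
E
```

```text
[ 0.554851   -0.14327629  0.047     ] [ 0.5443795  -0.26947381  0.047     ] [ 0.54961525 -0.20637505  0.047     ] 0.126631224812431 85.25663077399608
(array([ 0.27303004, -0.61673247,  0.23042523]), np.float64(113.88082450861388), array([-7.69423964e-04,  1.44940888e-03, -9.99998654e-01]))
units xyz [ 4.61  6.84 -1.84] rz 6.11 alt -11.89 j7 -0.08 down [-0.001  0.001 -1.   ]
```

```bash
python3 -m jog '[{"x":0.58,"y":0.85,"rz":0.76,"jaw":-0.34},{"x":0.58,"y":0.85,"rz":0.76,"jaw":-0.34},{"x":0.58,"y":0.85,"rz":0.76,"jaw":-0.34},{"x":0.58,"y":0.85,"rz":0.76,"jaw":-0.34},{"x":0.58,"y":0.85,"rz":0.76,"jaw":-0.34},{"x":0.58,"y":0.85,"rz":0.76,"jaw":-0.34},{"x":0.58,"y":0.85,"rz":0.76,"jaw":-0.34},{"x":0.58,"y":0.85,"rz":0.76,"jaw":-0.34}]' 30; python3 -m jog '[{"jaw":-0.34}]'; python3 - <<'E'
from h import *
print(pose()[:3],get_obs()['grip_width']); delta(550,-206,120,-5); snap('wrist','w1.png')
E
```

```text
(array([ 0.27303004, -0.61673247,  0.23042523]), np.float64(113.88082450861388), array([-7.69423964e-04,  1.44940888e-03, -9.99998654e-01])) 0.08543509393564232
units xyz [ 4.62  6.85 -1.84] rz 6.11 alt -11.89 j7 -0.08 down [-0.001  0.001 -1.   ]validation failed for argument at $[0]...
validation failed for argument at $[0]...
```

View pics/w1.png

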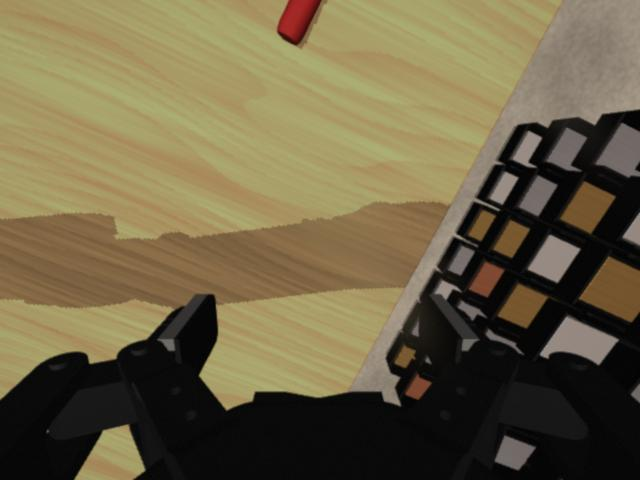

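The wrist picture shows the arm still at its start pose, because the rows were refused. The format probably needs every key in each row, so I'll give them all.

```bash
python3 -m jog '[{"rx":0,"ry":0,"rz":0.76,"x":0.58,"y":0.85,"z":0,"jaw":-0.34},{"rx":0,"ry":0,"rz":0.76,"x":0.58,"y":0.85,"z":0,"jaw":-0.34},{"rx":0,"ry":0,"rz":0.76,"x":0.58,"y":0.85,"z":0,"jaw":-0.34},{"rx":0,"ry":0,"rz":0.76,"x":0.58,"y":0.85,"z":0,"jaw":-0.34},{"rx":0,"ry":0,"rz":0.76,"x":0.58,"y":0.85,"z":0,"jaw":-0.34},{"rx":0,"ry":0,"rz":0.76,"x":0.58,"y":0.85,"z":0,"jaw":-0.34},{"rx":0,"ry":0,"rz":0.76,"x":0.58,"y":0.85,"z":0,"jaw":-0.34},{"rx":0,"ry":0,"rz":0.76,"x":0.58,"y":0.85,"z":0,"jaw":-0.34}]' 30 && python3 -m jog '[{"rx":0,"ry":0,"rz":0,"x":0,"y":0,"z":0,"jaw":-0.34}]'; python3 - <<'E'
from h import *
print(get_obs()['grip_width']); delta(550,-206,120,-5); snap('wrist','w1.png')
E
```

```text
clock: 1.15
tcp_pos: [0.5524, -0.2076, 0.2313]
orientation: [2.318, 2.121, -0.0]
contact_force: [0.8, 0.2, -0.4]
grip_width: 0.0281
gripper_force: 0.0
clock: 1.27
tcp_pos: [0.5545, -0.2026, 0.2313]
orientation: [-2.31, -2.128, -0.005]
contact_force: [1.1, -0.6, 0.6]
grip_width: 0.028
gripper_force: 0.0
0.02803938822666499
units xyz [-0.08 -0.06 -1.86] rz -0.03 alt 17.97 j7 0.04 down [ 0.002  0.003 -1.   ]
```

```bash
python3 - <<'E'
from h import *
im,p=load('w1.png'); print([proj(p,X) for X in [(.5549,-.1433,.047),(.5444,-.2695,.047)]])
E
```

```text
[(np.float64(312.49231548372404), np.float64(158.02279853834398)), (np.float64(312.79526035443826), np.float64(283.8885619496822))]
```

View pics/w1.png

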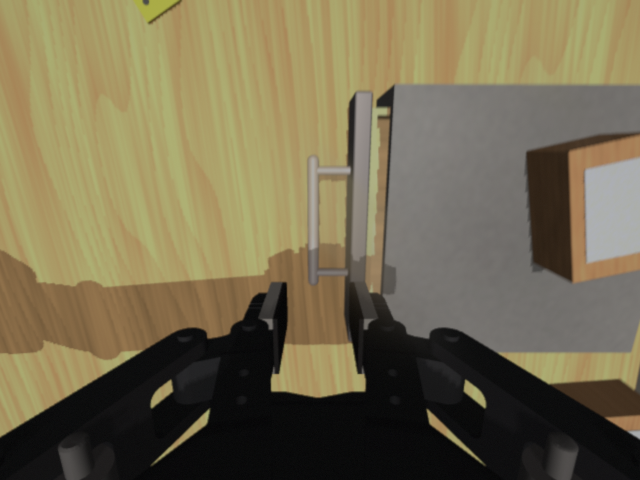

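The wrist picture shows the bar at column 313, rows 158 to 283, which agrees with the projected estimate. I'll go down and grip it.

```bash
python3 -m jog '[{"rx":0,"ry":0,"rz":0,"x":-0.08,"y":-0.06,"z":-0.6,"jaw":-0.34},{"rx":0,"ry":0,"rz":0,"x":0,"y":0,"z":-0.6,"jaw":-0.34},{"rx":0,"ry":0,"rz":0,"x":0,"y":0,"z":-0.6,"jaw":-0.34},{"rx":0,"ry":0,"rz":0,"x":0,"y":0,"z":-0.6,"jaw":-0.34},{"rx":0,"ry":0,"rz":0,"x":0,"y":0,"z":-0.5,"jaw":-0.34},{"rx":0,"ry":0,"rz":0,"x":0,"y":0,"z":-0.45,"jaw":-0.34},{"rx":0,"ry":0,"rz":0,"x":0,"y":0,"z":0,"jaw":-0.34}]' && python3 -m jog '[{"rx":0,"ry":0,"rz":0,"x":0,"y":0,"z":0,"jaw":-1},{"rx":0,"ry":0,"rz":0,"x":0,"y":0,"z":0,"jaw":-1},{"rx":0,"ry":0,"rz":0,"x":0,"y":0,"z":0,"jaw":-1},{"rx":0,"ry":0,"rz":0,"x":0,"y":0,"z":0,"jaw":-1}]' 40
```

```text
clock: 2.2
tcp_pos: [0.5463, -0.2148, 0.0295]
orientation: [2.325, 2.112, -0.002]
contact_force: [-0.2, 0.8, 0.3]
grip_width: 0.028
gripper_force: 0.0
clock: 2.7
tcp_pos: [0.5463, -0.2144, 0.0303]
orientation: [2.323, 2.114, -0.002]
contact_force: [-0.7, -5.9, -1.3]
grip_width: 0.0092
gripper_force: 38.9
```

```bash
python3 -m jog '[{"rx":0,"ry":0,"rz":0,"x":-0.37,"y":0.03,"z":0,"jaw":-1},{"rx":0,"ry":0,"rz":0,"x":-0.37,"y":0.03,"z":0,"jaw":-1},{"rx":0,"ry":0,"rz":0,"x":-0.37,"y":0.03,"z":0,"jaw":-1},{"rx":0,"ry":0,"rz":0,"x":-0.37,"y":0.03,"z":0,"jaw":-1},{"rx":0,"ry":0,"rz":0,"x":-0.37,"y":0.03,"z":0,"jaw":-1},{"rx":0,"ry":0,"rz":0,"x":-0.37,"y":0.03,"z":0,"jaw":-1},{"rx":0,"ry":0,"rz":0,"x":-0.37,"y":0.03,"z":0,"jaw":-1},{"rx":0,"ry":0,"rz":0,"x":0,"y":0,"z":0,"jaw":-1}]' && python3 -m jog '[{"rx":0,"ry":0,"rz":0,"x":-0.1,"y":0.01,"z":0,"jaw":-1},{"rx":0,"ry":0,"rz":0,"x":0,"y":0,"z":0,"jaw":-1}]'; python3 - <<'E'
from h import *
snap('top','top1.png')
E
```

```text
clock: 3.7
tcp_pos: [0.3888, -0.2014, 0.0303]
orientation: [-2.323, -2.113, 0.004]
contact_force: [-0.8, -7.5, -5.5]
grip_width: 0.0092
gripper_force: 40.8
clock: 3.95
tcp_pos: [0.3843, -0.2009, 0.0303]
orientation: [2.324, 2.114, -0.003]
contact_force: [-2.0, -6.8, -3.3]
grip_width: 0.0091
gripper_force: 41.0
```

View pics/top1.png

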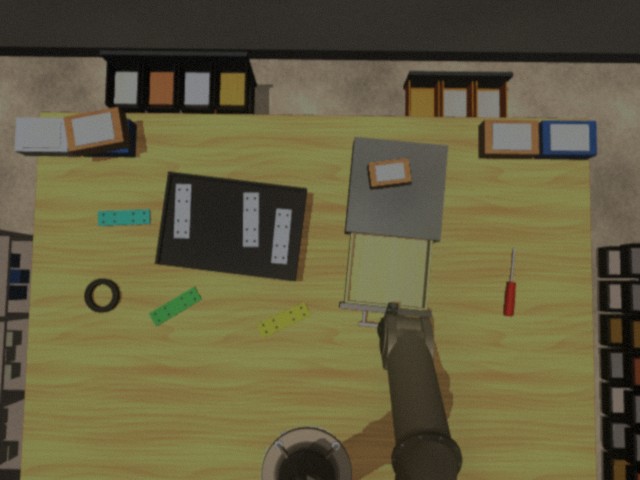

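The top view shows the drawer wide open, its interior spanning columns 350 to 428 and rows 235 to 305. The step and plates are unchanged. I'll pull a touch more, release, and rise.

```bash
python3 -m jog '[{"rx":0,"ry":0,"rz":0,"x":-0.1,"y":0.01,"z":0,"jaw":-1},{"rx":0,"ry":0,"rz":0,"x":0,"y":0,"z":0,"jaw":-1}]' && python3 -m jog '[{"rx":0,"ry":0,"rz":0,"x":0,"y":0,"z":0,"jaw":-0.34},{"rx":0,"ry":0,"rz":0,"x":0,"y":0,"z":0,"jaw":-0.34},{"rx":0,"ry":0,"rz":0,"x":0,"y":0,"z":0,"jaw":-0.34},{"rx":0,"ry":0,"rz":0,"x":0,"y":0,"z":0.5,"jaw":-0.34},{"rx":0,"ry":0,"rz":0,"x":0,"y":0,"z":0.8,"jaw":-0.34},{"rx":0,"ry":0,"rz":0,"x":0,"y":0,"z":0.8,"jaw":-0.34},{"rx":0,"ry":0,"rz":0,"x":0,"y":0,"z":0.8,"jaw":-0.34},{"rx":0,"ry":0,"rz":0,"x":0,"y":0,"z":0,"jaw":-1}]'; python3 - <<'E'
from h import *
im,p=snap('top','top2.png'); print(plates(im,p)); delta(611,74,200,85)
cv2.imwrite('pics/c2.png',cv2.resize(im[220:335,330:450,::-1],None,fx=5,fy=5,interpolation=cv2.INTER_CUBIC))
E
```

```text
clock: 4.25
tcp_pos: [0.383, -0.2008, 0.0305]
orientation: [2.318, 2.111, 0.007]
contact_force: [10.5, -9.8, -21.6]
grip_width: 0.0096
gripper_force: 39.7
clock: 5.25
tcp_pos: [0.3816, -0.1997, 0.2077]
orientation: [2.317, 2.111, 0.004]
contact_force: [0.7, 0.3, -0.3]
grip_width: 0.0107
gripper_force: 0.0
[(611, 74, np.float32(-4.3), 137, 38), (653, 154, np.float32(1.3), 134, 36), (673, 330, np.float32(-0.3), 137, 38)]
units xyz [ 3.85  4.55 -0.09] rz -8.97 alt 9.03 j7 0.18 down [ 0.003 -0.002 -1.   ]
```

View pics/c2.png

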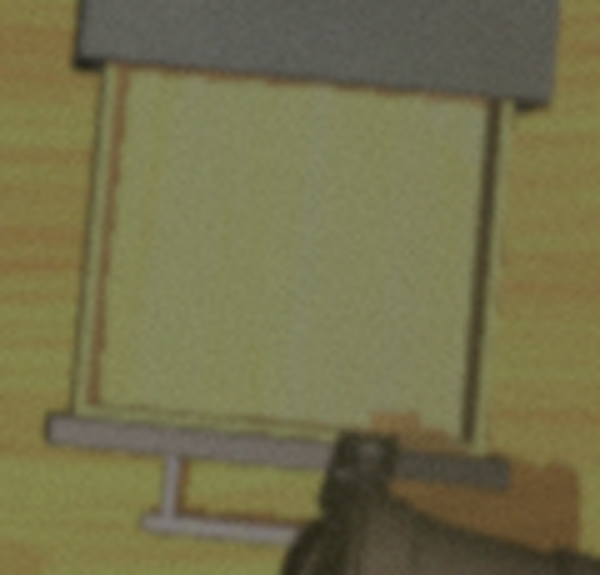

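The crop shows the drawer fully open, with inner front corners near image pixels (349,301) and (423,308). The 21 N reading means it is against the stop. Now to the right-hand plate.

```bash
python3 -m jog '[{"rx":0,"ry":0,"rz":1,"x":0.48,"y":0.57,"z":0,"jaw":-1},{"rx":0,"ry":0,"rz":1,"x":0.48,"y":0.57,"z":0,"jaw":-1},{"rx":0,"ry":0,"rz":1,"x":0.48,"y":0.57,"z":0,"jaw":-1},{"rx":0,"ry":0,"rz":1,"x":0.48,"y":0.57,"z":0,"jaw":-1},{"rx":0,"ry":0,"rz":1,"x":0.48,"y":0.57,"z":0,"jaw":-1},{"rx":0,"ry":0,"rz":1,"x":0.48,"y":0.57,"z":0,"jaw":-1},{"rx":0,"ry":0,"rz":1,"x":0.48,"y":0.57,"z":0,"jaw":-1},{"rx":0,"ry":0,"rz":1,"x":0.48,"y":0.57,"z":0,"jaw":-1}]' && python3 -m jog '[{"rx":0,"ry":0,"rz":1,"x":0,"y":0,"z":-0.5,"jaw":-1},{"rx":0,"ry":0,"rz":0,"x":0,"y":0,"z":-0.5,"jaw":-1},{"rx":0,"ry":0,"rz":0,"x":0,"y":0,"z":0,"jaw":-1}]'; python3 - <<'E'
from h import *
delta(611,74,90,85)
im,p=load('top2.png')
for z,pts in ((.022,[(349,301),(423,308)]),(.063,[(330+80/5,220+412/5),(330+475/5,220+448/5)]),(.047,[(358.4,324)])):
  print([ray(p,u,v,z).round(3) for u,v in pts])
im,p=snap('wrist','w2.png');
for s in ['w2.png']:
  print(plates(im,p,box=(0,0,640,480)))
E
```

```text
clock: 6.3
tcp_pos: [0.6095, 0.0757, 0.202]
orientation: [-0.409, -3.112, 0.001]
contact_force: [0.8, -0.0, 0.1]
grip_width: 0.0002
gripper_force: 0.0
clock: 6.68
tcp_pos: [0.6069, 0.0741, 0.1402]
orientation: [-0.144, -3.13, 0.002]
contact_force: [-0.4, -0.9, -0.7]
grip_width: 0.0002
gripper_force: 0.0
units xyz [ 0.07 -0.   -0.84] rz 0.03 alt -17.97 j7 0.88 down [-0.008 -0.001 -1.   ]
[array([ 0.446, -0.104,  0.022]), array([ 0.431, -0.298,  0.022])]
[array([ 0.444, -0.095,  0.063]), array([ 0.429, -0.295,  0.063])]
[array([ 0.389, -0.128,  0.047])]
[(713, 146, np.float32(49.6), 28, 10), (685, -133, np.float32(-18.8), 126, 59), (636, 152, np.float32(0.9), 108, 41), (587, 78, np.float32(-4.6), 93, 47), (571, -103, np.float32(-18.8), 87, 42)]
```

View pics/w2.png

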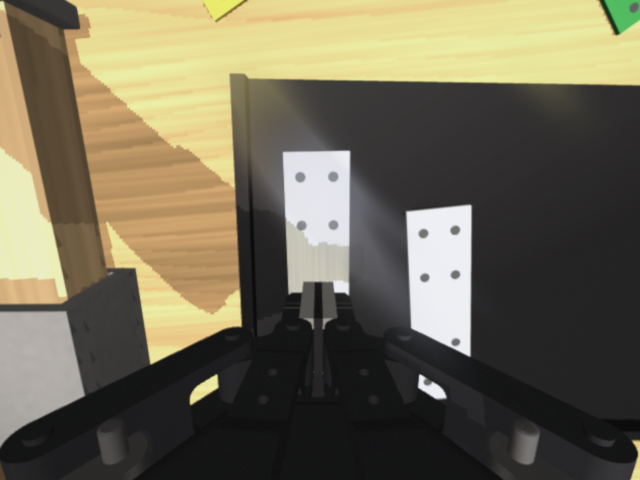

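The wrist view shows the plate centred below the shut fingers, with its near end at row 152 and the step's front edge at row 80. I'll go down to contact.

```bash
python3 - <<'E'
from h import *
im,p=load('w2.png')
print('end',[ray(p,*q,.074).round(4) for q in ((283,152),(350,151))],'edge',[ray(p,*q,.070).round(4) for q in ((316,82),(500,83))])
E
python3 -m jog '[{"rx":0,"ry":0,"rz":0,"x":0.07,"y":0,"z":-0.5,"jaw":-1},{"rx":0,"ry":0,"rz":0,"x":0,"y":0,"z":-0.5,"jaw":-1},{"rx":0,"ry":0,"rz":0,"x":0,"y":0,"z":-0.05,"jaw":-1},{"rx":0,"ry":0,"rz":0,"x":0,"y":0,"z":0,"jaw":-1}]' ; python3 -m jog '[{"rx":0,"ry":0,"rz":0,"x":0,"y":0,"z":-0.05,"jaw":-1},{"rx":0,"ry":0,"rz":0,"x":0,"y":0,"z":0,"jaw":-1}]';  python3 -m jog '[{"rx":0,"ry":0,"rz":0,"x":0,"y":0,"z":-0.03,"jaw":-1},{"rx":0,"ry":0,"rz":0,"x":0,"y":0,"z":0,"jaw":-1}]'
```

```text
end [array([0.5399, 0.059 , 0.074 ]), array([0.543, 0.099, 0.074])] edge [array([0.5027, 0.0823, 0.07  ]), array([0.513 , 0.1885, 0.07  ])]
clock: 7.22
tcp_pos: [0.6148, 0.075, 0.0827]
orientation: [0.146, 3.137, 0.001]
contact_force: [-0.3, 0.4, 1.0]
grip_width: 0.0
gripper_force: 0.0
clock: 7.48
tcp_pos: [0.6145, 0.0746, 0.0791]
orientation: [0.146, 3.137, 0.0]
contact_force: [0.1, -0.4, 0.1]
grip_width: 0.0001
gripper_force: 0.0
clock: 7.72
tcp_pos: [0.614, 0.0745, 0.0765]
orientation: [-0.146, -3.138, 0.0]
contact_force: [-0.3, 0.5, -0.6]
grip_width: -0.0002
gripper_force: 0.0
```

```bash
for i in 1; do python3 -m jog '[{"rx":0,"ry":0,"rz":0,"x":0,"y":0,"z":-0.04,"jaw":-1},{"rx":0,"ry":0,"rz":0,"x":0,"y":0,"z":0,"jaw":-1}]' | grep -E "tcp|force"; python3 -m jog '[{"rx":0,"ry":0,"rz":0,"x":0,"y":0,"z":-0.02,"jaw":-1},{"rx":0,"ry":0,"rz":0,"x":0,"y":0,"z":0,"jaw":-1}]'| grep -E "tcp|force";python3 -m jog '[{"rx":0,"ry":0,"rz":0,"x":0,"y":0,"z":-0.02,"jaw":-1},{"rx":0,"ry":0,"rz":0,"x":0,"y":0,"z":0,"jaw":-1}]'| grep -E "tcp|force"; done
```

```text
tcp_pos: [0.6142, 0.0747, 0.0742]
contact_force: [-0.6, 0.3, 1.7]
gripper_force: 0.8
tcp_pos: [0.6142, 0.0747, 0.0742]
contact_force: [-4.1, -1.7, 10.8]
gripper_force: 5.6
tcp_pos: [0.6142, 0.0747, 0.0741]
contact_force: [-7.0, -3.1, 21.5]
gripper_force: 10.2
```

```bash
python3 -m jog '[{"rx":0,"ry":0,"rz":0,"x":0,"y":0,"z":0.014,"jaw":-1},{"rx":0,"ry":0,"rz":0,"x":0,"y":0,"z":0,"jaw":-1}]' | grep -E "tcp|force"; python3 -m jog '[{"rx":0,"ry":0,"rz":0,"x":-0.1,"y":0.01,"z":0,"jaw":-1},{"rx":0,"ry":0,"rz":0,"x":-0.2,"y":0.015,"z":0,"jaw":-1},{"rx":0,"ry":0,"rz":0,"x":-0.2,"y":0.015,"z":0,"jaw":-1},{"rx":0,"ry":0,"rz":0,"x":-0.2,"y":0.015,"z":0,"jaw":-1},{"rx":0,"ry":0,"rz":0,"x":0,"y":0,"z":0,"jaw":-1}]' | grep -E "tcp|force"; python3 - <<'E'
from h import *
im,p=snap('wrist','w3.png'); print(plates(im,p,box=(230,0,380,480)))
E
```

```text
tcp_pos: [0.6142, 0.0747, 0.0741]
contact_force: [-4.5, -1.0, 13.0]
gripper_force: 6.9
tcp_pos: [0.5731, 0.0785, 0.0741]
contact_force: [-1.2, -0.3, 10.3]
gripper_force: 5.4
[(619, 74, np.float32(-5.4), 14, 7), (542, 79, np.float32(1.8), 88, 49)]
```

```bash
python3 -m jog '[{"rx":0,"ry":0,"rz":0,"x":-0.15,"y":0.013,"z":0,"jaw":-1},{"rx":0,"ry":0,"rz":0,"x":-0.2,"y":0.015,"z":0,"jaw":-1},{"rx":0,"ry":0,"rz":0,"x":-0.2,"y":0.015,"z":0,"jaw":-1},{"rx":0,"ry":0,"rz":0,"x":-0.17,"y":0.013,"z":0,"jaw":-1},{"rx":0,"ry":0,"rz":0,"x":0,"y":0,"z":0,"jaw":-1}]' | grep -E "tcp|force"; python3 -m jog '[{"rx":0,"ry":0,"rz":0,"x":0,"y":0,"z":0.4,"jaw":-1},{"rx":0,"ry":0,"rz":0,"x":-0.5,"y":0,"z":1,"jaw":-0.2},{"rx":0,"ry":0,"rz":0,"x":-0.6,"y":0,"z":0.6,"jaw":0.3},{"rx":0,"ry":0,"rz":0,"x":0,"y":0,"z":0,"jaw":0.3},{"rx":0,"ry":0,"rz":0,"x":0,"y":0,"z":0,"jaw":0.3}]' | grep -E "tcp|force|wid"; python3 - <<'E'
from h import *
im,p=snap('top','top3.png'); print(plates(im,p))
im,p=snap('wrist','w4.png'); print(plates(im,p,box=(200,0,450,480)))
E
```

```text
tcp_pos: [0.5303, 0.082, 0.0741]
contact_force: [0.1, -0.4, 11.3]
gripper_force: 5.5
tcp_pos: [0.4651, 0.0807, 0.1882]
contact_force: [0.4, -0.3, 0.5]
grip_width: 0.0557
gripper_force: 0.0
[(548, 80, np.float32(-4.0), 97, 38), (653, 154, np.float32(0.1), 134, 38), (673, 330, np.float32(-0.3), 138, 38)]
[(527, 81, np.float32(-4.0), 141, 41)]
```

View pics/w4.png

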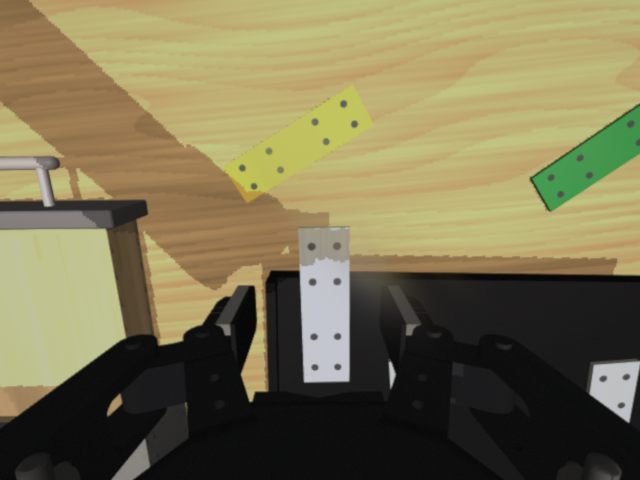

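The wrist view shows the plate overhanging squarely, with its end at (325,228) and the step edge at row 272. It measures 141 x 41 mm and -4° yaw. The next step is gripping it 20 mm from its end.

```bash
python3 - <<'E'
from h import *
delta(477,84.5,56,86)
E
```

```text
units xyz [ 0.2   0.06 -2.19] rz 0.14 alt -17.86 j7 0.9 down [-0.001  0.    -1.   ]
```

```bash
python3 -m jog '[{"rx":0,"ry":0,"rz":0.14,"x":0.2,"y":0.06,"z":-0.6,"jaw":0.3},{"rx":0,"ry":0,"rz":0,"x":0,"y":0,"z":-0.6,"jaw":0.3},{"rx":0,"ry":0,"rz":0,"x":0,"y":0,"z":-0.6,"jaw":0.3},{"rx":0,"ry":0,"rz":0,"x":0,"y":0,"z":-0.39,"jaw":0.3},{"rx":0,"ry":0,"rz":0,"x":0,"y":0,"z":0,"jaw":0.3}]' | grep -E "tcp|force"; python3 -m jog '[{"rx":0,"ry":0,"rz":0,"x":0,"y":0,"z":0,"jaw":-0.15},{"rx":0,"ry":0,"rz":0,"x":0,"y":0,"z":0,"jaw":-0.3},{"rx":0,"ry":0,"rz":0,"x":0,"y":0,"z":0,"jaw":-0.3},{"rx":0,"ry":0,"rz":0,"x":0,"y":0,"z":0,"jaw":-0.3},{"rx":0,"ry":0,"rz":0,"x":0,"y":0,"z":0,"jaw":-0.3}]' 40 | grep -E "tcp|force|wid"
```

```text
tcp_pos: [0.4753, 0.0847, 0.0546]
contact_force: [0.6, 0.2, 0.0]
gripper_force: 0.0
tcp_pos: [0.4771, 0.0848, 0.0573]
contact_force: [-0.6, -0.8, 0.7]
grip_width: 0.0386
gripper_force: 40.2
```

```bash
python3 -m jog '[{"rx":0,"ry":0,"rz":0,"x":0,"y":0,"z":0.3,"jaw":-0.3},{"rx":0,"ry":0,"rz":0,"x":0,"y":0,"z":0.7,"jaw":-0.3},{"rx":0,"ry":0,"rz":0,"x":0,"y":0,"z":0.7,"jaw":-0.3},{"rx":0,"ry":0,"rz":0,"x":0,"y":0,"z":0,"jaw":-0.3}]' | grep -E "tcp|force|wid"; python3 - <<'E'
from h import *
im,p=snap('wrist','w5.png'); t=pose()[0]; print(plates(im,p,z=t[2]+.017,box=(250,0,400,480)))
delta(462,-263,160,85.2); snap('scene','s5.png')
cv2.imwrite('pics/s5c.png',cv2.resize(cv2.imread('pics/s5.png')[100:320,200:480],None,fx=2.5,fy=2.5))
E
```

```text
tcp_pos: [0.4791, 0.0858, 0.1629]
contact_force: [-0.8, 0.1, -1.4]
grip_width: 0.0384
gripper_force: 40.4
[(490, 85, np.float32(-4.4), 59, 41)]
units xyz [-0.26 -5.8  -0.02] rz -0.09 alt 17.91 j7 0.86 down [ 0.004 -0.    -1.   ]
```

View pics/s5c.png

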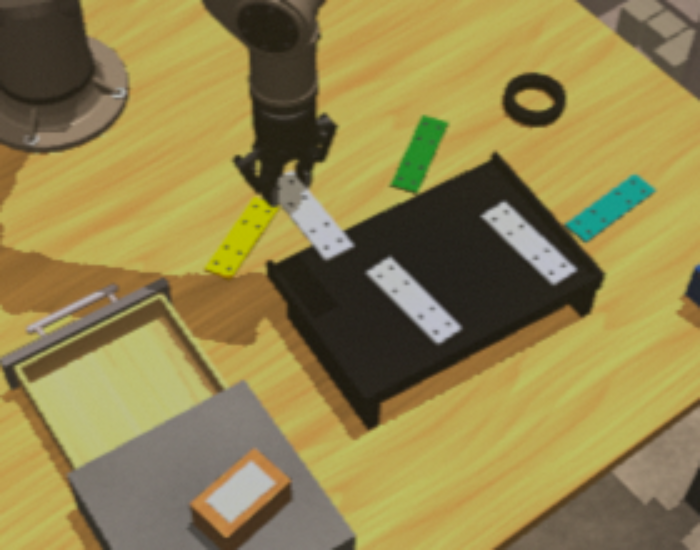

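The scene crop shows the plate held level above the step by its near end. I'll carry it to the drawer's right side.

```bash
python3 -m jog '[{"rx":0,"ry":0,"rz":-0.09,"x":-0.1,"y":-0.4,"z":0,"jaw":-0.3},{"rx":0,"ry":0,"rz":0,"x":-0.1,"y":-0.8,"z":0,"jaw":-0.3},{"rx":0,"ry":0,"rz":0,"x":-0.06,"y":-0.9,"z":0,"jaw":-0.3},{"rx":0,"ry":0,"rz":0,"x":0,"y":-0.9,"z":0,"jaw":-0.3},{"rx":0,"ry":0,"rz":0,"x":0,"y":-0.9,"z":0,"jaw":-0.3},{"rx":0,"ry":0,"rz":0,"x":0,"y":-0.9,"z":0,"jaw":-0.3},{"rx":0,"ry":0,"rz":0,"x":0,"y":-0.6,"z":0,"jaw":-0.3},{"rx":0,"ry":0,"rz":0,"x":0,"y":-0.4,"z":0,"jaw":-0.3}]' | grep -E "tcp|force|wid"; python3 -m jog '[{"rx":0,"ry":0,"rz":0,"x":0,"y":0,"z":0,"jaw":-0.3}]'| grep -E "tcp|force|wid"; python3 - <<'E'
from h import *
delta(462,-263,80,85.2); snap('wrist','w6.png')
E
```

```text
tcp_pos: [0.4598, -0.265, 0.1575]
contact_force: [1.0, 0.1, 0.5]
grip_width: 0.0385
gripper_force: 40.4
tcp_pos: [0.46, -0.2647, 0.1576]
contact_force: [1.0, 0.2, -0.8]
grip_width: 0.0386
gripper_force: 40.4
units xyz [ 0.03  0.03 -1.29] rz 0.02 alt -17.98 j7 1.57 down [-0.002  0.001 -1.   ]
```

View pics/w6.png

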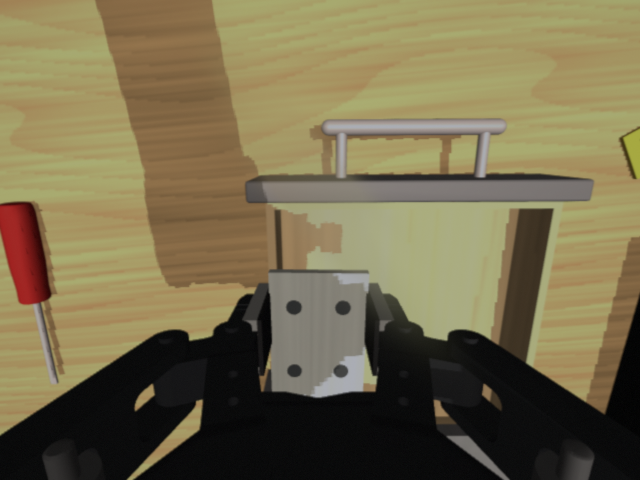

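The wrist view shows the plate held over the drawer's right part. The inner rims are near columns 277 and 553 at row 207, and the front panel's back edge is at row 202.

```bash
python3 - <<'E'
from h import *
im,p=load('w6.png'); g=im[207:240:8].astype(int).sum(2)
for q in ((266,208,.063),(277,208,.063),(553,208,.063),(562,208,.063),(513,208,.022),(400,203,.063),(326,127,.047),(503,127,.047)): print(q,(ray(p,*q)*1000).round(0))
E
```

```text
(266, 208, 0.063) [ 430. -299.   63.]
(277, 208, 0.063) [ 431. -291.   63.]
(553, 208, 0.063) [448. -96.  63.]
(562, 208, 0.063) [449. -90.  63.]
(513, 208, 0.022) [ 455. -101.   22.]
(400, 203, 0.063) [ 435. -204.   63.]
(326, 127, 0.047) [ 379. -252.   47.]
(503, 127, 0.047) [ 390. -126.   47.]
```

```bash
python3 -m jog '[{"rx":0,"ry":0,"rz":0.02,"x":0.07,"y":0.13,"z":-0.5,"jaw":-0.3},{"rx":0,"ry":0,"rz":0,"x":0,"y":0,"z":-0.6,"jaw":-0.3},{"rx":0,"ry":0,"rz":0,"x":0,"y":0,"z":-0.6,"jaw":-0.3},{"rx":0,"ry":0,"rz":0,"x":0,"y":0,"z":-0.4,"jaw":-0.3},{"rx":0,"ry":0,"rz":0,"x":0,"y":0,"z":-0.12,"jaw":-0.3},{"rx":0,"ry":0,"rz":0,"x":0,"y":0,"z":0,"jaw":-0.3}]' | grep -E "tcp|force|wid"; python3 -m jog '[{"rx":0,"ry":0,"rz":0,"x":0,"y":0,"z":-0.04,"jaw":-0.3},{"rx":0,"ry":0,"rz":0,"x":0,"y":0,"z":0,"jaw":-0.3}]'| grep -E "tcp|force|wid"
```

```text
tcp_pos: [0.4657, -0.2542, 0.0259]
contact_force: [-0.6, 0.8, -0.7]
grip_width: 0.0385
gripper_force: 40.4
tcp_pos: [0.4659, -0.2556, 0.0241]
contact_force: [-0.6, 0.8, -0.5]
grip_width: 0.039
gripper_force: 40.4
```

```bash
python3 -m jog '[{"rx":0,"ry":0,"rz":0,"x":0,"y":0,"z":-0.04,"jaw":-0.3},{"rx":0,"ry":0,"rz":0,"x":0,"y":0,"z":0,"jaw":-0.3}]'| grep -E "tcp|force|wid"; python3 -m jog '[{"rx":0,"ry":0,"rz":0,"x":0,"y":0,"z":-0.03,"jaw":-0.3},{"rx":0,"ry":0,"rz":0,"x":0,"y":0,"z":0,"jaw":-0.3}]'| grep -E "tcp|force|wid";  python3 -m jog '[{"rx":0,"ry":0,"rz":0,"x":0,"y":0,"z":0,"jaw":0.03},{"rx":0,"ry":0,"rz":0,"x":0,"y":0,"z":0,"jaw":0.03},{"rx":0,"ry":0,"rz":0,"x":0,"y":0,"z":0,"jaw":0.03}]'| grep -E "tcp|force|wid"
```

```text
tcp_pos: [0.4654, -0.2555, 0.0211]
contact_force: [-1.3, 0.1, -0.5]
grip_width: 0.0386
gripper_force: 40.4
tcp_pos: [0.4677, -0.2557, 0.0208]
contact_force: [-0.1, -0.1, 10.5]
grip_width: 0.039
gripper_force: 46.2
tcp_pos: [0.4668, -0.2553, 0.0201]
contact_force: [1.1, 1.1, 6.4]
grip_width: 0.0438
gripper_force: 3.3
```

```bash
python3 -m jog '[{"rx":0,"ry":0,"rz":0,"x":0,"y":0,"z":0.3,"jaw":0.03},{"rx":0,"ry":0,"rz":0,"x":0,"y":0,"z":0.7,"jaw":0.03},{"rx":0,"ry":0,"rz":0,"x":0,"y":0,"z":0.9,"jaw":0},{"rx":0,"ry":0,"rz":0,"x":0,"y":0.6,"z":0.9,"jaw":-0.5},{"rx":0,"ry":0,"rz":0,"x":0,"y":1,"z":0.2,"jaw":-1},{"rx":0,"ry":0,"rz":0,"x":0,"y":1,"z":0,"jaw":-1},{"rx":0,"ry":0,"rz":0,"x":0,"y":0.6,"z":0,"jaw":-1},{"rx":0,"ry":0,"rz":0,"x":0,"y":0,"z":0,"jaw":-1}]'| grep -E "tcp|force|wid"; python3 - <<'E'
from h import *
im,p=snap('top','top7.png'); print('step',plates(im,p)); print('drawer',plates(im,p,z=.026,box=(345,236,430,308)))
snap('wrist','w7.png');delta(653,154,140,89)
E
```

```text
tcp_pos: [0.4652, -0.0616, 0.1982]
contact_force: [-0.2, 0.2, 0.4]
grip_width: 0.0001
gripper_force: 0.0
step [(653, 154, np.float32(1.3), 134, 36), (672, 330, np.float32(-0.4), 137, 38)]
drawer [(517, -260, np.float32(-5.1), 146, 44)]
units xyz [ 3.13  3.65 -0.96] rz 0.36 alt -17.64 j7 1.25 down [-0.    -0.001 -1.   ]
```

View pics/top7.png

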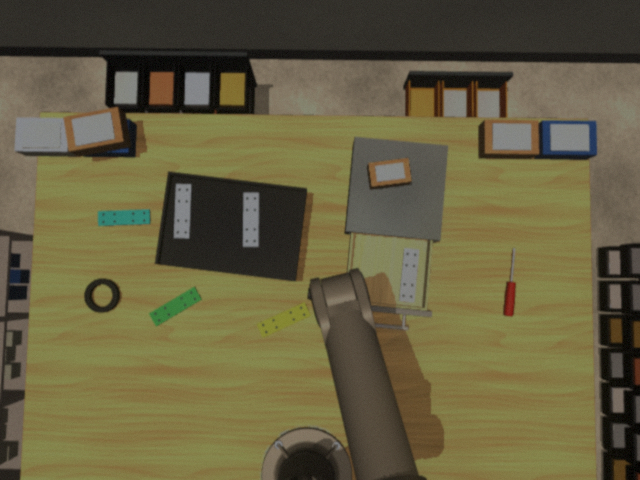

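Top view: the first plate lies flat in the drawer at (409,276), and the other two plates are undisturbed. Next is the middle plate.

```bash
python3 -m jog '[{"rx":0,"ry":0,"rz":0.1,"x":0.3,"y":0.4,"z":0,"jaw":-1},{"rx":0,"ry":0,"rz":0.1,"x":0.6,"y":0.7,"z":0,"jaw":-1},{"rx":0,"ry":0,"rz":0.1,"x":0.6,"y":0.7,"z":0,"jaw":-1},{"rx":0,"ry":0,"rz":0.06,"x":0.6,"y":0.7,"z":-0.1,"jaw":-1},{"rx":0,"ry":0,"rz":0,"x":0.6,"y":0.7,"z":-0.3,"jaw":-1},{"rx":0,"ry":0,"rz":0,"x":0.43,"y":0.45,"z":-0.6,"jaw":-1},{"rx":0,"ry":0,"rz":0,"x":0,"y":0,"z":-0.6,"jaw":-1},{"rx":0,"ry":0,"rz":0,"x":0,"y":0,"z":0,"jaw":-1}]'| grep -E "tcp|force|wid"; python3 -m jog '[{"rx":0,"ry":0,"rz":0,"x":0,"y":0,"z":0,"jaw":-1},{"rx":0,"ry":0,"rz":0,"x":0,"y":0,"z":0,"jaw":-1}]'| grep -E "tcp|force|wid"; python3 - <<'E'
from h import *
delta(653,154,75,89); im,p=snap('wrist','w8.png'); print(plates(im,p,box=(230,0,400,300)))
E
```

```text
tcp_pos: [0.6517, 0.1514, 0.0976]
contact_force: [-0.3, -0.2, 0.1]
grip_width: 0.0003
gripper_force: 0.0
tcp_pos: [0.6545, 0.1537, 0.1034]
contact_force: [-0.1, 0.3, 0.4]
grip_width: 0.0002
gripper_force: 0.0
units xyz [-0.02  0.01 -0.47] rz 0.01 alt -17.99 j7 0.81 down [ 0.003  0.    -1.   ]
[(625, 154, np.float32(0.8), 87, 44)]
```

```bash
python3 -m jog '[{"rx":0,"ry":0,"rz":0,"x":0,"y":0,"z":-0.3,"jaw":-1},{"rx":0,"ry":0,"rz":0,"x":0,"y":0,"z":-0.14,"jaw":-1},{"rx":0,"ry":0,"rz":0,"x":0,"y":0,"z":0,"jaw":-1},{"rx":0,"ry":0,"rz":0,"x":0,"y":0,"z":0,"jaw":-1}]' | grep -E "tcp|force"; python3 -m jog '[{"rx":0,"ry":0,"rz":0,"x":0,"y":0,"z":-0.025,"jaw":-1},{"rx":0,"ry":0,"rz":0,"x":0,"y":0,"z":0,"jaw":-1}]'| grep -E "tcp|force";python3 -m jog '[{"rx":0,"ry":0,"rz":0,"x":0,"y":0,"z":-0.02,"jaw":-1},{"rx":0,"ry":0,"rz":0,"x":0,"y":0,"z":0,"jaw":-1}]'| grep -E "tcp|force"
```

```text
tcp_pos: [0.653, 0.1542, 0.0743]
contact_force: [0.5, 0.4, 0.4]
gripper_force: 0.1
tcp_pos: [0.6531, 0.1542, 0.0742]
contact_force: [-4.4, -2.3, 9.5]
gripper_force: 4.7
tcp_pos: [0.6531, 0.1543, 0.0741]
contact_force: [-7.0, -4.4, 17.0]
gripper_force: 8.6
```

```bash
python3 -m jog '[{"rx":0,"ry":0,"rz":0,"x":0,"y":0,"z":0.008,"jaw":-1},{"rx":0,"ry":0,"rz":0,"x":-0.1,"y":0,"z":0,"jaw":-1},{"rx":0,"ry":0,"rz":0,"x":-0.2,"y":0,"z":0,"jaw":-1},{"rx":0,"ry":0,"rz":0,"x":-0.25,"y":0,"z":0,"jaw":-1},{"rx":0,"ry":0,"rz":0,"x":-0.25,"y":0,"z":0,"jaw":-1},{"rx":0,"ry":0,"rz":0,"x":-0.2,"y":0,"z":0,"jaw":-1},{"rx":0,"ry":0,"rz":0,"x":0,"y":0,"z":0,"jaw":-1}]' | grep -E "tcp|force"; python3 - <<'E'
from h import *
im,p=snap('wrist','w9.png'); print(plates(im,p,box=(230,0,400,300)))
E
```

```text
tcp_pos: [0.5941, 0.155, 0.0742]
contact_force: [-1.4, -0.5, 10.2]
gripper_force: 5.3
[(552, 154, np.float32(1.5), 85, 44)]
```

```bash
python3 - <<'E'
from h import *
for f in ('w8.png','w9.png'):
  im,p=load(f); h=cv2.cvtColor(im,cv2.COLOR_RGB2HSV)
  col=[(v,h[v,330,1],h[v,330,2]) for v in range(0,300,6)]
  s=[v for v in range(0,330) if h[v,335,1]<60 and h[v,335,2]>110]
  print(f,s[0],s[-1],ray(p,335,s[0],.074).round(3),ray(p,335,s[-1],.074).round(3), proj(p,pose()[0]))
E
cd pics; python3 -c "
import cv2;cv2.imwrite('w9b.png',cv2.hconcat([cv2.imread('w8.png')[:400,150:480],cv2.imread('w9.png')[:400,150:480]]))"
```

```text
w8.png 136 292 [0.582 0.163 0.074] [0.664 0.163 0.074] (np.float64(318.94768244912837), np.float64(161.79697403810331))
w9.png 137 292 [0.523 0.163 0.074] [0.59  0.163 0.074] (np.float64(318.58893671450403), np.float64(299.6544655847128))
```

View pics/w9b.png

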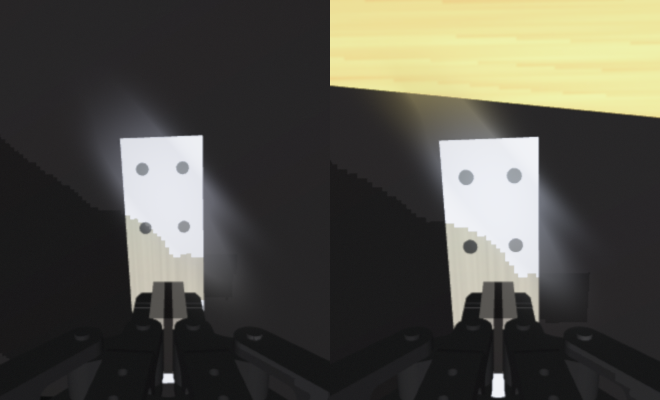

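The paired wrist crops show the plate following the fingers, its near end at row 137, now at x = 0.523. The measured blob had been inflated by glare. I'll continue the drag by 58 mm.

```bash
python3 -m jog '[{"rx":0,"ry":0,"rz":0,"x":-0.15,"y":0,"z":0,"jaw":-1},{"rx":0,"ry":0,"rz":0,"x":-0.22,"y":0,"z":0,"jaw":-1},{"rx":0,"ry":0,"rz":0,"x":-0.25,"y":0,"z":0,"jaw":-1},{"rx":0,"ry":0,"rz":0,"x":-0.2,"y":0,"z":0,"jaw":-1},{"rx":0,"ry":0,"rz":0,"x":-0.15,"y":0,"z":0,"jaw":-1},{"rx":0,"ry":0,"rz":0,"x":0,"y":0,"z":0,"jaw":-1}]' | grep -E "tcp|force"; python3 -m jog '[{"rx":0,"ry":0,"rz":0,"x":0,"y":0,"z":0.4,"jaw":-1},{"rx":0,"ry":0,"rz":0,"x":-0.5,"y":0,"z":1,"jaw":-0.2},{"rx":0,"ry":0,"rz":0,"x":-0.6,"y":0,"z":0.6,"jaw":0.3},{"rx":0,"ry":0,"rz":0,"x":0,"y":0,"z":0,"jaw":0.3},{"rx":0,"ry":0,"rz":0,"x":0,"y":0,"z":0,"jaw":0.3}]' | grep -E "tcp|force|wid"; python3 - <<'E'
from h import *
im,p=snap('wrist','w10.png'); a=plates(im,p,box=(240,0,400,480)); print(a)
im,p=snap('top','top10.png'); print(plates(im,p))
x,y,w=a[0][:3]; s=np.radians(w); print(x-70*np.cos(s)); delta(x-50*np.cos(s),y-50*np.sin(s),61,w+90)
E
```

```text
tcp_pos: [0.5365, 0.1552, 0.0741]
contact_force: [-0.3, -0.7, 9.9]
gripper_force: 5.3
tcp_pos: [0.4715, 0.1537, 0.1882]
contact_force: [0.2, -0.3, -0.4]
grip_width: 0.0555
gripper_force: 0.0
[(536, 154, np.float32(1.0), 141, 41)]
[(548, 154, np.float32(1.3), 112, 36), (672, 330, np.float32(-0.2), 137, 39)]
466.01065
units xyz [ 0.24 -0.01 -2.11] rz 0.21 alt -17.79 j7 0.78 down [-0.002 -0.    -1.   ]
```

```bash
python3 -m jog '[{"rx":0,"ry":0,"rz":0.21,"x":0.22,"y":-0.01,"z":-0.6,"jaw":0.3},{"rx":0,"ry":0,"rz":0,"x":0,"y":0,"z":-0.6,"jaw":0.3},{"rx":0,"ry":0,"rz":0,"x":0,"y":0,"z":-0.6,"jaw":0.3},{"rx":0,"ry":0,"rz":0,"x":0,"y":0,"z":-0.31,"jaw":0.3},{"rx":0,"ry":0,"rz":0,"x":0,"y":0,"z":0,"jaw":0.3}]' | grep -E "tcp|force"; python3 -m jog '[{"rx":0,"ry":0,"rz":0,"x":0,"y":0,"z":0,"jaw":-0.15},{"rx":0,"ry":0,"rz":0,"x":0,"y":0,"z":0,"jaw":-0.3},{"rx":0,"ry":0,"rz":0,"x":0,"y":0,"z":0,"jaw":-0.3},{"rx":0,"ry":0,"rz":0,"x":0,"y":0,"z":0,"jaw":-0.3},{"rx":0,"ry":0,"rz":0,"x":0,"y":0,"z":0,"jaw":-0.3}]' 40 | grep -E "tcp|force|wid";  python3 -m jog '[{"rx":0,"ry":0,"rz":0,"x":0,"y":0,"z":0.3,"jaw":-0.3},{"rx":0,"ry":0,"rz":0,"x":0,"y":0,"z":0.7,"jaw":-0.3},{"rx":0,"ry":0,"rz":0,"x":0,"y":0,"z":0.7,"jaw":-0.3},{"rx":0,"ry":0,"rz":0,"x":0,"y":0,"z":0,"jaw":-0.3}]' | grep -E "tcp|force|wid"; python3 - <<'E'
from h import *
delta(474,-138,160,85.2)
im,p=snap('wrist','w11.png'); print(plates(im,p,z=pose()[0][2]+.009,box=(240,0,400,480)))
im,p=snap('top','top11.png'); print(plates(im,p))
E
```

```text
tcp_pos: [0.4836, 0.1536, 0.0605]
contact_force: [-0.8, 0.3, -0.0]
gripper_force: 0.0
tcp_pos: [0.4851, 0.154, 0.0626]
contact_force: [1.4, -0.4, 4.7]
grip_width: 0.0382
gripper_force: 40.5
tcp_pos: [0.486, 0.1546, 0.1675]
contact_force: [0.3, -0.1, -1.5]
grip_width: 0.0385
gripper_force: 40.4
units xyz [-0.2  -4.88 -0.12] rz -0.59 alt 17.41 j7 0.79 down [ 0.005  0.001 -1.   ]
[(500, 154, np.float32(0.3), 65, 41)]
[(568, 168, np.float32(1.4), 92, 41), (673, 330, np.float32(-0.3), 138, 39)]
```

```bash
python3 -m jog '[{"rx":0,"ry":0,"rz":-0.19,"x":-0.1,"y":-0.4,"z":0,"jaw":-0.3},{"rx":0,"ry":0,"rz":-0.2,"x":-0.1,"y":-0.8,"z":0,"jaw":-0.3},{"rx":0,"ry":0,"rz":-0.2,"x":0,"y":-0.9,"z":0,"jaw":-0.3},{"rx":0,"ry":0,"rz":0,"x":0,"y":-0.9,"z":0,"jaw":-0.3},{"rx":0,"ry":0,"rz":0,"x":0,"y":-0.9,"z":0,"jaw":-0.3},{"rx":0,"ry":0,"rz":0,"x":0,"y":-0.6,"z":0,"jaw":-0.3},{"rx":0,"ry":0,"rz":0,"x":0,"y":-0.38,"z":0,"jaw":-0.3},{"rx":0,"ry":0,"rz":0,"x":0,"y":0,"z":0,"jaw":-0.3}]' | grep -E "tcp|force|wid"; python3 -m jog '[{"rx":0,"ry":0,"rz":0,"x":0,"y":0,"z":0,"jaw":-0.3}]'| grep -E "tcp|force|wid"; python3 - <<'E'
from h import *
delta(474,-138,24,85.2); im,p=snap('wrist','w12.png'); h=cv2.cvtColor(im,cv2.COLOR_RGB2HSV)
print(plates(im,p,z=pose()[0][2]+.009,box=(240,0,400,480)))
E
```

```text
tcp_pos: [0.4709, -0.1408, 0.1625]
contact_force: [1.1, 0.2, -1.0]
grip_width: 0.0387
gripper_force: 40.5
tcp_pos: [0.4718, -0.1379, 0.1632]
contact_force: [-0.7, 0.1, -1.6]
grip_width: 0.0385
gripper_force: 40.5
units xyz [ 0.04 -0.   -2.32] rz -0.0 alt 18.0 j7 1.32 down [-0.001  0.001 -1.   ]
[(481, -139, np.float32(-5.8), 71, 41), (411, -132, np.float32(85.3), 61, 30)]
```

Straight above its slot, so I'll lower and release. The fingertips would touch the floor at TCP z of about 0.020.

```bash
python3 -m jog '[{"rx":0,"ry":0,"rz":0,"x":0.04,"y":0,"z":-0.5,"jaw":-0.3},{"rx":0,"ry":0,"rz":0,"x":0,"y":0,"z":-0.7,"jaw":-0.3},{"rx":0,"ry":0,"rz":0,"x":0,"y":0,"z":-0.6,"jaw":-0.3},{"rx":0,"ry":0,"rz":0,"x":0,"y":0,"z":-0.35,"jaw":-0.3},{"rx":0,"ry":0,"rz":0,"x":0,"y":0,"z":-0.17,"jaw":-0.3},{"rx":0,"ry":0,"rz":0,"x":0,"y":0,"z":0,"jaw":-0.3},{"rx":0,"ry":0,"rz":0,"x":0,"y":0,"z":0,"jaw":-0.3}]' | grep -E "tcp|force|wid"; python3 -m jog '[{"rx":0,"ry":0,"rz":0,"x":0,"y":0,"z":0,"jaw":0.03},{"rx":0,"ry":0,"rz":0,"x":0,"y":0,"z":0,"jaw":0.03},{"rx":0,"ry":0,"rz":0,"x":0,"y":0,"z":0,"jaw":0.03}]'| grep -E "tcp|force|wid"; python3 -m jog '[{"rx":0,"ry":0,"rz":0,"x":0,"y":0,"z":0.3,"jaw":0.03},{"rx":0,"ry":0,"rz":0,"x":0,"y":0,"z":0.7,"jaw":0.03},{"rx":0,"ry":0,"rz":0,"x":0,"y":0,"z":0.9,"jaw":0},{"rx":0,"ry":0,"rz":0,"x":0,"y":0.6,"z":0.9,"jaw":-0.5},{"rx":0,"ry":0,"rz":0,"x":0,"y":1,"z":0.2,"jaw":-1},{"rx":0,"ry":0,"rz":0,"x":0,"y":1,"z":0,"jaw":-1},{"rx":0,"ry":0,"rz":0,"x":0,"y":0.6,"z":0,"jaw":-1},{"rx":0,"ry":0,"rz":0,"x":0,"y":0,"z":0,"jaw":-1}]'| grep -E "tcp|force|wid"; python3 - <<'E'
from h import *
im,p=snap('top','top13.png'); print('step',plates(im,p)); print('drawer',plates(im,p,z=.026,box=(345,236,430,308)))
delta(672,330,110,90)
E
```

```text
tcp_pos: [0.4756, -0.1389, 0.0256]
contact_force: [-0.4, 1.0, -0.4]
grip_width: 0.0386
gripper_force: 40.4
tcp_pos: [0.4749, -0.1392, 0.025]
contact_force: [0.7, -0.3, -0.9]
grip_width: 0.0442
gripper_force: 0.0
tcp_pos: [0.4745, 0.0551, 0.2042]
contact_force: [-0.2, -1.2, -0.0]
grip_width: -0.0001
gripper_force: 0.0
step [(673, 330, np.float32(-0.3), 138, 39)]
drawer [(516, -260, np.float32(-5.3), 146, 44), (527, -144, np.float32(-5.6), 144, 43)]
units xyz [ 3.29  4.62 -1.56] rz 0.46 alt -17.54 j7 0.97 down [ 0.001 -0.    -1.   ]
```

```bash
python3 -m jog '[{"rx":0,"ry":0,"rz":0.1,"x":0.3,"y":0.4,"z":0,"jaw":-1},{"rx":0,"ry":0,"rz":0.1,"x":0.6,"y":0.8,"z":0,"jaw":-1},{"rx":0,"ry":0,"rz":0.1,"x":0.6,"y":0.8,"z":0,"jaw":-1},{"rx":0,"ry":0,"rz":0.1,"x":0.6,"y":0.8,"z":-0.1,"jaw":-1},{"rx":0,"ry":0,"rz":0.06,"x":0.5,"y":0.8,"z":-0.2,"jaw":-1},{"rx":0,"ry":0,"rz":0,"x":0.4,"y":0.6,"z":-0.5,"jaw":-1},{"rx":0,"ry":0,"rz":0,"x":0.29,"y":0.42,"z":-0.5,"jaw":-1},{"rx":0,"ry":0,"rz":0,"x":0,"y":0,"z":-0.26,"jaw":-1}]'| grep -E "tcp|force|wid"; python3 -m jog '[{"rx":0,"ry":0,"rz":0,"x":0,"y":0,"z":0,"jaw":-1},{"rx":0,"ry":0,"rz":0,"x":0,"y":0,"z":0,"jaw":-1}]'| grep -E "tcp|force|wid"; python3 - <<'E'
from h import *
delta(672,330,75,90); im,p=snap('wrist','w14.png'); print(plates(im,p,box=(230,0,400,300)))
h=cv2.cvtColor(im,cv2.COLOR_RGB2HSV)
for u in (305,335):
  s=[v for v in range(0,330) if h[v,u,1]<60 and h[v,u,2]>110]; print(ray(p,u,s[0],.074).round(3))
E
```

```text
tcp_pos: [0.6722, 0.3286, 0.1068]
contact_force: [-0.1, -0.7, -0.7]
grip_width: -0.0
gripper_force: 0.0
tcp_pos: [0.673, 0.3271, 0.1107]
contact_force: [0.7, 0.4, 0.2]
grip_width: -0.0
gripper_force: 0.0
units xyz [-0.02  0.05 -0.59] rz 0.03 alt -17.97 j7 0.63 down [ 0.001 -0.    -1.   ]
[(645, 330, np.float32(2.1), 91, 50)]
[0.601 0.321 0.074]
[0.602 0.336 0.074]
```

```bash
python3 -m jog '[{"rx":0,"ry":0,"rz":0,"x":0,"y":0.04,"z":-0.35,"jaw":-1},{"rx":0,"ry":0,"rz":0,"x":0,"y":0,"z":-0.21,"jaw":-1},{"rx":0,"ry":0,"rz":0,"x":0,"y":0,"z":0,"jaw":-1},{"rx":0,"ry":0,"rz":0,"x":0,"y":0,"z":0,"jaw":-1}]' | grep -E "tcp|force"; python3 -m jog '[{"rx":0,"ry":0,"rz":0,"x":0,"y":0,"z":-0.03,"jaw":-1},{"rx":0,"ry":0,"rz":0,"x":0,"y":0,"z":0,"jaw":-1}]'| grep -E "tcp|force";python3 -m jog '[{"rx":0,"ry":0,"rz":0,"x":0,"y":0,"z":-0.015,"jaw":-1},{"rx":0,"ry":0,"rz":0,"x":0,"y":0,"z":0,"jaw":-1}]'| grep -E "tcp|force"
```

```text
tcp_pos: [0.6718, 0.331, 0.0746]
contact_force: [-0.3, -0.8, 0.0]
gripper_force: 0.0
tcp_pos: [0.672, 0.3311, 0.0743]
contact_force: [-3.1, -1.6, 5.5]
gripper_force: 2.7
tcp_pos: [0.672, 0.3311, 0.0742]
contact_force: [-3.7, -2.9, 10.8]
gripper_force: 4.9
```

```bash
python3 -m jog '[{"rx":0,"ry":0,"rz":0,"x":0,"y":0,"z":-0.003,"jaw":-1},{"rx":0,"ry":0,"rz":0,"x":-0.1,"y":0,"z":0,"jaw":-1},{"rx":0,"ry":0,"rz":0,"x":-0.2,"y":0,"z":0,"jaw":-1},{"rx":0,"ry":0,"rz":0,"x":-0.25,"y":0,"z":0,"jaw":-1},{"rx":0,"ry":0,"rz":0,"x":-0.25,"y":0,"z":0,"jaw":-1},{"rx":0,"ry":0,"rz":0,"x":-0.2,"y":0,"z":0,"jaw":-1},{"rx":0,"ry":0,"rz":0,"x":0,"y":0,"z":0,"jaw":-1}]' | grep -E "tcp|force"; python3 - <<'E'
from h import *
im,p=snap('wrist','w15.png');h=cv2.cvtColor(im,cv2.COLOR_RGB2HSV)
for u in (305,335):
  s=[v for v in range(60,330) if h[v,u,1]<60 and h[v,u,2]>160]; print(ray(p,u,s[0],.074).round(3))
E
```

```text
tcp_pos: [0.6123, 0.332, 0.0742]
contact_force: [-2.5, -0.8, 8.5]
gripper_force: 4.5
[0.543 0.327 0.074]
[0.543 0.339 0.074]
```

Near end is at 0.543, so 60 mm more.

```bash
python3 -m jog '[{"rx":0,"ry":0,"rz":0,"x":-0.15,"y":0,"z":0,"jaw":-1},{"rx":0,"ry":0,"rz":0,"x":-0.22,"y":0,"z":0,"jaw":-1},{"rx":0,"ry":0,"rz":0,"x":-0.25,"y":0,"z":0,"jaw":-1},{"rx":0,"ry":0,"rz":0,"x":-0.23,"y":0,"z":0,"jaw":-1},{"rx":0,"ry":0,"rz":0,"x":-0.15,"y":0,"z":0,"jaw":-1},{"rx":0,"ry":0,"rz":0,"x":0,"y":0,"z":0,"jaw":-1}]' | grep -E "tcp|force"; python3 -m jog '[{"rx":0,"ry":0,"rz":0,"x":0,"y":0,"z":0.4,"jaw":-1},{"rx":0,"ry":0,"rz":0,"x":-0.5,"y":0,"z":1,"jaw":-0.2},{"rx":0,"ry":0,"rz":0,"x":-0.6,"y":0,"z":0.6,"jaw":0.3},{"rx":0,"ry":0,"rz":0,"x":0,"y":0,"z":0,"jaw":0.3},{"rx":0,"ry":0,"rz":0,"x":0,"y":0,"z":0,"jaw":0.3}]' | grep -E "tcp|force|wid"; python3 - <<'E'
from h import *
im,p=snap('wrist','w16.png'); a=plates(im,p,box=(240,0,400,480)); print(a)
im,p=snap('top','top16.png'); print(plates(im,p))
x,y,w=a[0][:3]; s=np.radians(w); print(x-70*np.cos(s)); delta(x-50*np.cos(s),y-50*np.sin(s),61,w+90)
E
```

```text
tcp_pos: [0.5528, 0.3321, 0.0742]
contact_force: [-1.6, -0.8, 7.4]
gripper_force: 4.4
tcp_pos: [0.4889, 0.3305, 0.1887]
contact_force: [0.2, -0.5, -0.2]
grip_width: 0.0552
gripper_force: 0.0
[(553, 330, np.float32(-0.2), 140, 41)]
[(565, 331, np.float32(-0.2), 116, 39)]
483.00043
units xyz [ 0.23  0.   -2.11] rz 0.01 alt -17.99 j7 0.47 down [-0.001 -0.001 -1.   ]
```

```bash
python3 -m jog '[{"rx":0,"ry":0,"rz":0,"x":0.22,"y":0,"z":-0.6,"jaw":0.3},{"rx":0,"ry":0,"rz":0,"x":0,"y":0,"z":-0.6,"jaw":0.3},{"rx":0,"ry":0,"rz":0,"x":0,"y":0,"z":-0.6,"jaw":0.3},{"rx":0,"ry":0,"rz":0,"x":0,"y":0,"z":-0.31,"jaw":0.3},{"rx":0,"ry":0,"rz":0,"x":0,"y":0,"z":0,"jaw":0.3}]' | grep -E "tcp|force"; python3 -m jog '[{"rx":0,"ry":0,"rz":0,"x":0,"y":0,"z":0,"jaw":-0.15},{"rx":0,"ry":0,"rz":0,"x":0,"y":0,"z":0,"jaw":-0.3},{"rx":0,"ry":0,"rz":0,"x":0,"y":0,"z":0,"jaw":-0.3},{"rx":0,"ry":0,"rz":0,"x":0,"y":0,"z":0,"jaw":-0.3},{"rx":0,"ry":0,"rz":0,"x":0,"y":0,"z":0,"jaw":-0.3}]' 40 | grep -E "tcp|force|wid";  python3 -m jog '[{"rx":0,"ry":0,"rz":0,"x":0,"y":0,"z":0.3,"jaw":-0.3},{"rx":0,"ry":0,"rz":0,"x":0,"y":0,"z":0.7,"jaw":-0.3},{"rx":0,"ry":0,"rz":0,"x":0,"y":0,"z":0.7,"jaw":-0.3},{"rx":0,"ry":0,"rz":0,"x":0,"y":0,"z":0,"jaw":-0.3}]' | grep -E "tcp|force|wid"; python3 - <<'E'
from h import *
im,p=snap('wrist','w17.png'); print(plates(im,p,z=pose()[0][2]+.009,box=(240,0,400,480)))
im,p=snap('top','top17.png'); print('drawer',plates(im,p,z=.026,box=(345,236,430,308)))
delta(471,-198,160,85)
E
```

```text
tcp_pos: [0.5009, 0.3305, 0.0603]
contact_force: [-0.3, 0.3, -0.1]
gripper_force: 0.0
tcp_pos: [0.502, 0.3317, 0.0627]
contact_force: [-0.1, 0.4, 4.1]
grip_width: 0.0385
gripper_force: 40.5
tcp_pos: [0.5026, 0.3329, 0.1681]
contact_force: [-0.5, -0.3, -0.6]
grip_width: 0.0384
gripper_force: 40.4
[(517, 332, np.float32(-1.0), 65, 41)]
drawer [(518, -260, np.float32(-5.3), 144, 44), (527, -144, np.float32(-5.6), 144, 43)]
units xyz [-0.51 -8.81 -0.07] rz -0.48 alt 17.52 j7 0.46 down [ 0. -0. -1.]
```

```bash
python3 -m jog '[{"rx":0,"ry":0,"rz":-0.08,"x":-0.1,"y":-0.4,"z":0,"jaw":-0.3},{"rx":0,"ry":0,"rz":-0.1,"x":-0.2,"y":-0.9,"z":0,"jaw":-0.3},{"rx":0,"ry":0,"rz":-0.1,"x":-0.2,"y":-0.9,"z":0,"jaw":-0.3},{"rx":0,"ry":0,"rz":-0.1,"x":0,"y":-0.9,"z":0,"jaw":-0.3},{"rx":0,"ry":0,"rz":-0.1,"x":0,"y":-0.9,"z":0,"jaw":-0.3},{"rx":0,"ry":0,"rz":0,"x":0,"y":-0.9,"z":0,"jaw":-0.3},{"rx":0,"ry":0,"rz":0,"x":0,"y":-0.9,"z":0,"jaw":-0.3},{"rx":0,"ry":0,"rz":0,"x":0,"y":-0.9,"z":0,"jaw":-0.3}]' | grep -E "tcp|wid"; python3 -m jog '[{"rx":0,"ry":0,"rz":0,"x":0,"y":-0.9,"z":0,"jaw":-0.3},{"rx":0,"ry":0,"rz":0,"x":0,"y":-0.7,"z":0,"jaw":-0.3},{"rx":0,"ry":0,"rz":0,"x":0,"y":-0.5,"z":0,"jaw":-0.3},{"rx":0,"ry":0,"rz":0,"x":0,"y":0,"z":0,"jaw":-0.3},{"rx":0,"ry":0,"rz":0,"x":0,"y":0,"z":0,"jaw":-0.3}]'| grep -E "tcp|force|wid"; python3 - <<'E'
from h import *
delta(472,-198,27,85); im,p=snap('wrist','w18.png'); print(plates(im,p,z=pose()[0][2]+.009,box=(240,230,400,480)))
E
```

```text
tcp_pos: [0.47, -0.0728, 0.163]
grip_width: 0.0386
tcp_pos: [0.4707, -0.1959, 0.1632]
contact_force: [-0.2, -0.4, -0.1]
grip_width: 0.0385
gripper_force: 40.4
units xyz [ 0.02 -0.03 -2.27] rz -0.0 alt 18.0 j7 1.41 down [-0.002  0.001 -1.   ]
[(476, -196, np.float32(-5.0), 80, 68)]
```

```bash
python3 -m jog '[{"rx":0,"ry":0,"rz":0,"x":0.02,"y":-0.03,"z":-0.5,"jaw":-0.3},{"rx":0,"ry":0,"rz":0,"x":0,"y":0,"z":-0.7,"jaw":-0.3},{"rx":0,"ry":0,"rz":0,"x":0,"y":0,"z":-0.6,"jaw":-0.3},{"rx":0,"ry":0,"rz":0,"x":0,"y":0,"z":-0.32,"jaw":-0.3},{"rx":0,"ry":0,"rz":0,"x":0,"y":0,"z":-0.15,"jaw":-0.3},{"rx":0,"ry":0,"rz":0,"x":0,"y":0,"z":0,"jaw":-0.3},{"rx":0,"ry":0,"rz":0,"x":0,"y":0,"z":0,"jaw":-0.3}]' | grep -E "tcp|force|wid"; python3 -m jog '[{"rx":0,"ry":0,"rz":0,"x":0,"y":0,"z":0,"jaw":0.03},{"rx":0,"ry":0,"rz":0,"x":0,"y":0,"z":0,"jaw":0.03},{"rx":0,"ry":0,"rz":0,"x":0,"y":0,"z":0,"jaw":0.03}]'| grep -E "tcp|force|wid"; python3 -m jog '[{"rx":0,"ry":0,"rz":0,"x":0,"y":0,"z":0.3,"jaw":0.03},{"rx":0,"ry":0,"rz":0,"x":0,"y":0,"z":0.7,"jaw":0.03},{"rx":0,"ry":0,"rz":0,"x":0,"y":0,"z":0.9,"jaw":0},{"rx":0,"ry":0,"rz":0,"x":0,"y":0.6,"z":0.9,"jaw":-0.5},{"rx":0,"ry":0,"rz":0,"x":0,"y":1,"z":0.2,"jaw":-1},{"rx":0,"ry":0,"rz":0,"x":0,"y":1,"z":0,"jaw":-1},{"rx":0,"ry":0,"rz":0,"x":0,"y":0.6,"z":0,"jaw":-1},{"rx":0,"ry":0,"rz":0,"x":0,"y":0,"z":0,"jaw":-1}]'| grep -E "tcp|force|wid"; python3 - <<'E'
from h import *
im,p=snap('top','top19.png'); print('step',plates(im,p)); print('drawer',plates(im,p,z=.026,box=(345,236,430,308)))
E
```

```text
tcp_pos: [0.4735, -0.1988, 0.0288]
contact_force: [0.6, 1.0, -0.3]
grip_width: 0.0383
gripper_force: 40.4
tcp_pos: [0.4728, -0.1988, 0.028]
contact_force: [0.2, 0.6, 0.6]
grip_width: 0.0438
gripper_force: 0.0
tcp_pos: [0.4725, -0.0044, 0.2072]
contact_force: [-0.6, -0.9, 0.0]
grip_width: 0.0002
gripper_force: 0.0
step []
drawer [(521, -233, np.float32(-6.2), 149, 101), (536, -145, np.float32(-5.8), 126, 43)]
```

```bash
python3 - <<'E'
from h import *
im,p=load('top19.png'); h=cv2.cvtColor(im,cv2.COLOR_RGB2HSV)
for x in (.50,.53,.56,.58):
  row=''
  for y in range(-90,-310,-4):
    u,v=proj(p,(x,y/1000-(x-.545)*.084,.026)); q=h[round(v),round(u)]; row+='#' if q[1]<60 and q[2]>110 else '.'
  print(x,row)
E
```

```text
0.5 ..................##....##.####..##...###########......
0.53 ..........##########....###########...###########......
0.56 .........###########....###########....##########......
0.58 .........#######..##....###.####.##...###########......
```

The sampled grid shows three separate flat plates in the drawer, and the step is empty. Now I'll grip the handle again.

```bash
python3 -m jog '[{"rx":0,"ry":0,"rz":-1,"x":-0.18,"y":-0.38,"z":0,"jaw":-0.34},{"rx":0,"ry":0,"rz":-1,"x":-0.18,"y":-0.38,"z":0,"jaw":-0.34},{"rx":0,"ry":0,"rz":-1,"x":-0.18,"y":-0.38,"z":0,"jaw":-0.34},{"rx":0,"ry":0,"rz":-1,"x":-0.18,"y":-0.38,"z":0,"jaw":-0.34},{"rx":0,"ry":0,"rz":-1,"x":-0.18,"y":-0.38,"z":0,"jaw":-0.34},{"rx":0,"ry":0,"rz":-1,"x":-0.18,"y":-0.38,"z":0,"jaw":-0.34},{"rx":0,"ry":0,"rz":-1,"x":-0.18,"y":-0.38,"z":0,"jaw":-0.34},{"rx":0,"ry":0,"rz":-1,"x":-0.18,"y":-0.38,"z":0,"jaw":-0.34}]' 30| grep -E "tcp|force|wid"; python3 -m jog '[{"rx":0,"ry":0,"rz":-1,"x":0,"y":0,"z":0,"jaw":-0.34},{"rx":0,"ry":0,"rz":0,"x":0,"y":0,"z":0,"jaw":-0.34},{"rx":0,"ry":0,"rz":0,"x":0,"y":0,"z":0,"jaw":-0.34}]'| grep -E "tcp|force|wid"; python3 - <<'E'
from h import *
delta(383,-195,31,-5); print(pose()[3]['joints'].round(2))
im,p=snap('wrist','w20.png'); print(proj(p,(.379,-.252,.047)),proj(p,(.390,-.126,.047)))
g=cv2.cvtColor(im,cv2.COLOR_RGB2HSV)
for v in (170,200,230,250): print(v,[u for u in range(200,450) if g[v,u,1]<60 and g[v,u,2]>90][:60:3])
E
```

```text
tcp_pos: [0.3852, -0.1924, 0.2062]
contact_force: [0.7, -0.2, 0.0]
grip_width: 0.0282
gripper_force: 0.0
tcp_pos: [0.3861, -0.1907, 0.206]
contact_force: [1.4, 0.0, -1.0]
grip_width: 0.0281
gripper_force: 0.0
units xyz [-0.05 -0.07 -2.92] rz -0.01 alt 17.99 j7 0.12 down [ 0. -0. -1.]
[ 0.9   0.15 -0.63  2.1   0.11  0.92  0.12]
(np.float64(315.42009895665547), np.float64(287.75421848470353)) (np.float64(315.5876077479474), np.float64(151.32168115093344))
170 [312, 315, 318, 321, 324, 327, 330, 333, 336, 339, 342, 345, 348, 351, 354, 357, 364, 367, 370, 373]
200 [312, 315, 318, 321, 361, 364, 367, 370, 373, 376, 390, 393, 396, 399, 402, 405, 408, 411, 414, 417]
230 [312, 315, 318, 321, 360, 363, 366, 369, 372, 375, 383, 387, 390, 393, 396, 399, 406, 409, 412, 415]
250 [312, 315, 318, 321, 360, 363, 366, 369, 372, 375, 382, 385, 388, 391, 394, 397, 400, 403, 406, 409]
```

```bash
python3 -m jog '[{"rx":0,"ry":0,"rz":0,"x":-0.02,"y":-0.07,"z":-0.5,"jaw":-0.34},{"rx":0,"ry":0,"rz":0,"x":0,"y":0,"z":-0.6,"jaw":-0.34},{"rx":0,"ry":0,"rz":0,"x":0,"y":0,"z":-0.6,"jaw":-0.34},{"rx":0,"ry":0,"rz":0,"x":0,"y":0,"z":-0.5,"jaw":-0.34},{"rx":0,"ry":0,"rz":0,"x":0,"y":0,"z":-0.4,"jaw":-0.34},{"rx":0,"ry":0,"rz":0,"x":0,"y":0,"z":-0.3,"jaw":-0.34},{"rx":0,"ry":0,"rz":0,"x":0,"y":0,"z":0,"jaw":-0.34}]'| grep -E "tcp|force" && python3 -m jog '[{"rx":0,"ry":0,"rz":0,"x":0,"y":0,"z":0,"jaw":-1},{"rx":0,"ry":0,"rz":0,"x":0,"y":0,"z":0,"jaw":-1},{"rx":0,"ry":0,"rz":0,"x":0,"y":0,"z":0,"jaw":-1},{"rx":0,"ry":0,"rz":0,"x":0,"y":0,"z":0,"jaw":-1}]' 40| grep -E "tcp|force|wid"
```

```text
tcp_pos: [0.3853, -0.1942, 0.0311]
contact_force: [-0.1, -0.2, 0.8]
gripper_force: 0.0
tcp_pos: [0.3852, -0.1944, 0.0319]
contact_force: [1.4, 1.1, -0.4]
grip_width: 0.0097
gripper_force: 39.1
```

```bash
python3 -m jog '[{"rx":0,"ry":0,"rz":0,"x":0.06,"y":-0.005,"z":0,"jaw":-1},{"rx":0,"ry":0,"rz":0,"x":0.12,"y":-0.01,"z":0,"jaw":-1},{"rx":0,"ry":0,"rz":0,"x":0.18,"y":-0.015,"z":0,"jaw":-1},{"rx":0,"ry":0,"rz":0,"x":0.2,"y":-0.017,"z":0,"jaw":-1},{"rx":0,"ry":0,"rz":0,"x":0.2,"y":-0.017,"z":0,"jaw":-1},{"rx":0,"ry":0,"rz":0,"x":0.2,"y":-0.017,"z":0,"jaw":-1},{"rx":0,"ry":0,"rz":0,"x":0.2,"y":-0.017,"z":0,"jaw":-1},{"rx":0,"ry":0,"rz":0,"x":0.2,"y":-0.017,"z":0,"jaw":-1}]'| grep -E "tcp|force|wid";python3 -m jog '[{"rx":0,"ry":0,"rz":0,"x":0.2,"y":-0.017,"z":0,"jaw":-1},{"rx":0,"ry":0,"rz":0,"x":0.2,"y":-0.017,"z":0,"jaw":-1},{"rx":0,"ry":0,"rz":0,"x":0.2,"y":-0.017,"z":0,"jaw":-1},{"rx":0,"ry":0,"rz":0,"x":0.2,"y":-0.017,"z":0,"jaw":-1},{"rx":0,"ry":0,"rz":0,"x":0.2,"y":-0.017,"z":0,"jaw":-1},{"rx":0,"ry":0,"rz":0,"x":0.2,"y":-0.017,"z":0,"jaw":-1},{"rx":0,"ry":0,"rz":0,"x":0.15,"y":-0.012,"z":0,"jaw":-1},{"rx":0,"ry":0,"rz":0,"x":0,"y":0,"z":0,"jaw":-1}]'| grep -E "tcp|force|wid"
```

```text
tcp_pos: [0.4679, -0.2013, 0.0319]
contact_force: [-0.7, 3.1, 5.7]
grip_width: 0.0093
gripper_force: 39.7
tcp_pos: [0.5494, -0.2081, 0.032]
contact_force: [1.7, 2.8, 3.4]
grip_width: 0.0093
gripper_force: 39.8
```

```bash
python3 -m jog '[{"rx":0,"ry":0,"rz":0,"x":0.1,"y":-0.008,"z":0,"jaw":-1},{"rx":0,"ry":0,"rz":0,"x":0.07,"y":-0.006,"z":0,"jaw":-1},{"rx":0,"ry":0,"rz":0,"x":0,"y":0,"z":0,"jaw":-1}]'| grep -E "tcp|force|wid";python3 -m jog '[{"rx":0,"ry":0,"rz":0,"x":0.04,"y":-0.003,"z":0,"jaw":-1},{"rx":0,"ry":0,"rz":0,"x":0,"y":0,"z":0,"jaw":-1}]'| grep -E "tcp|force|wid";python3 -m jog '[{"rx":0,"ry":0,"rz":0,"x":0.04,"y":-0.003,"z":0,"jaw":-1},{"rx":0,"ry":0,"rz":0,"x":0,"y":0,"z":0,"jaw":-1}]'| grep -E "tcp|force|wid"
```

```text
tcp_pos: [0.5584, -0.2088, 0.0319]
contact_force: [0.2, 2.6, 4.1]
grip_width: 0.0092
gripper_force: 39.8
tcp_pos: [0.5603, -0.209, 0.0319]
contact_force: [-0.3, 2.7, 5.0]
grip_width: 0.0092
gripper_force: 39.9
tcp_pos: [0.5627, -0.2092, 0.0319]
contact_force: [-0.7, 2.3, 5.0]
grip_width: 0.0092
gripper_force: 39.9
```

```bash
python3 -m jog '[{"rx":0,"ry":0,"rz":0,"x":0.05,"y":-0.004,"z":0,"jaw":-1},{"rx":0,"ry":0,"rz":0,"x":0,"y":0,"z":0,"jaw":-1}]'| grep -E "tcp|contact";python3 -m jog '[{"rx":0,"ry":0,"rz":0,"x":0.03,"y":-0.003,"z":0,"jaw":-1},{"rx":0,"ry":0,"rz":0,"x":0,"y":0,"z":0,"jaw":-1}]'| grep -E "tcp|contact";python3 -m jog '[{"rx":0,"ry":0,"rz":0,"x":0.03,"y":-0.003,"z":0,"jaw":-1},{"rx":0,"ry":0,"rz":0,"x":0,"y":0,"z":0,"jaw":-1}]'| grep -E "tcp|contact"
```

```text
tcp_pos: [0.5645, -0.2094, 0.0319]
contact_force: [-2.9, 3.8, 8.4]
tcp_pos: [0.5645, -0.2094, 0.0319]
contact_force: [-8.6, 4.4, 15.1]
tcp_pos: [0.5645, -0.2094, 0.0318]
contact_force: [-14.1, 5.5, 19.9]
```

It has hit the stop after 179 mm of travel, so it is shut. I'll release, rise and look.

```bash
python3 -m jog '[{"rx":0,"ry":0,"rz":0,"x":-0.02,"y":0,"z":0,"jaw":-0.34},{"rx":0,"ry":0,"rz":0,"x":0,"y":0,"z":0,"jaw":-0.34},{"rx":0,"ry":0,"rz":0,"x":0,"y":0,"z":0,"jaw":-0.34},{"rx":0,"ry":0,"rz":0,"x":0,"y":0,"z":0.4,"jaw":-0.34},{"rx":0,"ry":0,"rz":0,"x":0,"y":0,"z":0.8,"jaw":-0.34},{"rx":0,"ry":0,"rz":0,"x":0,"y":0,"z":0.9,"jaw":-0.34},{"rx":0,"ry":0,"rz":0,"x":-0.6,"y":0,"z":0.9,"jaw":-0.34},{"rx":0,"ry":0,"rz":0,"x":-0.8,"y":0,"z":0.5,"jaw":-0.34}]'| grep -E "tcp|force|clock"; python3 -m jog '[{"rx":0,"ry":0,"rz":0,"x":0,"y":0,"z":0,"jaw":-0.34}]' | grep contact; python3 - <<'E'
from h import *
im,p=snap('top','top21.png'); print(plates(im,p))
E
```

```text
clock: 44.72
tcp_pos: [0.4859, -0.211, 0.242]
contact_force: [0.3, 0.0, 1.4]
gripper_force: 0.0
contact_force: [0.1, -0.1, -0.9]
[]
```

View pics/top21.png

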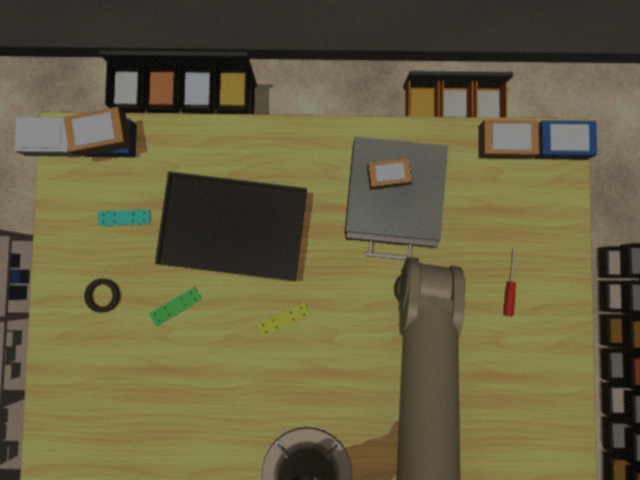

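The drawer is shut with its front flush at row 238, the step is empty, and the carton (389,172), tape (102,295) and screwdriver (511,285) are where they were.

```bash
python3 -c "
from bench import r
print(r.hand_in())"
```

```text
the job is handed in; nothing more can be done
None
```

I pulled the drawer fully open, laid all three plates that were on the step flat in it, pushed it shut to its stop, and handed the job in at about 45 s; the carton, tape roll and screwdriver were left where they were.

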